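Screw the gauge hanger tight and hang the plug gauges

TASK

The gauge hanger on this bearing bench has been put back loose: with the orange screwdriver, drive both of its slotted brass screws clockwise until they are fully home, then put the screwdriver back upright in its blue-topped holder. Only after that, hang every plug gauge that is there by its eye on the hanger peg of its own colour, hanging freely and upright, and leave the other things on the bench where they are.

Things in the scene. Friction and masses are not known exactly. Their poses are not given: they have to be found in the camera images.
- hanger: Fixed gauge hanger, place and yaw vary. Grey base plate 160 (x) x 400 (y) x 12 mm; aluminium cross bar 12 mm thick, 250 mm wide, on two posts, front face at x = +54, z = 172 to 208 mm, with three coloured pegs towards -x at z = 200 mm. Two brass screws on the plate at x = -40, y = +165 (a) and -165 mm (b). Origin: centre of the underside; x points from the pegs' tips to the bar (off the robot), z up.
- peg_red (a point): Point on the red peg's axis, 44 mm in front of the bar; axes as the hanger's, the peg runs along x. All pegs: bar of 8 mm diameter, level from the bar to x = -30 mm from this point, then rising, so that the tip's centre is at x = -46, z = +10 mm. 85 mm between pegs; they stick out towards the robot.
- peg_yellow (a point): The same point on the yellow (middle) peg.
- peg_blue (a point): The same point on the blue peg.
- screw_a (a joint): Turn of screw a (at the hanger's +y end), rad; grows clockwise seen from above. Starts between 0 and 0.4; the stop (fully home) is at 2.4. It stays where it is left; turning takes about 0.12 N m. The screw sinks 5 mm per rad (12 mm in all).
- screw_b (a joint): The same for screw b (at the hanger's -y end).
- slot_a (a point): Centre of the floor of screw a's slot; x axis along the slot, z up; sinks and turns with the screw. Head: brass disc of 38 mm diameter; the slot in its top is 7.5 mm deep, 8 mm wide, about 25 mm long with closed ends, dark floor. The bit must be pushed down after the sinking screw, or it leaves the slot.
- slot_b (a point): The same for screw b.
- driver_grip (a point): Middle of the handle of the loose orange screwdriver (0.16 kg, 156 mm long), 125 mm above the bit's tip; z points from tip to handle end, x along the blade's width. Handle 25 x 25 mm square, sides facing x and y, 26 mm either side of this point; below it a black collar, diameter 38 mm, 90 to 98 mm above the tip; on its end a black cap, diameter 22 mm, 6 mm high. Shank diameter 12 mm.
- driver_tip (a point): Centre of the bit's tip: flat blade 18 mm wide (x) and 4 mm thick (y), 20 mm long. Axes as driver_grip.
- holder_hole (a point): Centre of the 26 x 26 mm square hole in the holder's blue top, at its upper face, 100 mm above the bench; sides along x and y of this point. The top is 84 x 84 mm. The holder is fixed, its place varies. At first the screwdriver stands upright in it, collar resting on the top, tip 90 mm below this point.
- gauge_red_mid (a point): Red plug gauge (any of the three may be absent), about 0.26 kg, 145 mm tall: steel plug, 56 mm diameter, 30 mm high; above it a red flat handle 46 mm wide (y), 8 mm thick (x), up to the top, with a rectangular eye through it along x: 24 mm wide, 30 mm high, upper edge 39 mm below the top. This point: on the axis, half-way up (72.5 mm above the underside); z up.
- gauge_red_eye (a point): Centre of the red gauge's eye, 91 mm above its underside (54 mm below the top); axes as the gauge's, x through the eye. When the gauge hangs on a peg, this point is 11 mm below the peg's axis. Most of the mass is in the plug: held loosely by the handle, it can swing.
- gauge_yellow_mid (a point): The same for the yellow gauge (absent in some starts).
- gauge_yellow_eye (a point): The yellow gauge's eye.
- gauge_blue_mid (a point): The same for the blue gauge.
- gauge_blue_eye (a point): The blue gauge's eye.
- cage_loose1: Bystander: brass bearing ring, 44 mm across, 36 mm high.
- cage_loose2: Bystander: steel bearing ring, 44 mm across, 36 mm high.
- oil: Bystander: yellow oil bottle, 48 mm across, 110 mm high.
- grease: Bystander: white jar with blue cap, 68 mm across, 60 mm high.
- notes: Bystander: cardboard box lying flat, 100 x 140 x 12 mm.
Mind the look-alikes: they are no part of the job. What is meant by the part that bears gauge_red_mid is not green or turquoise, and is the larger of those in its own colour.

How it is judged:
By the outcome, as a careful person would: the job done as asked, in the order asked, and still so for the second after the job is handed in, with the robot touching nothing.
Of gauge_red, gauge_yellow, gauge_blue only 2 to 3 are there at a start; the rules pass over those that are not, and their reading is None.
At some moment in a run one of gauge_red, gauge_yellow, gauge_blue may be knocked a few centimetres aside while the robot is not near it.
It also fails if it takes over 210 s, if anything falls off the work surface, if the arm or the gripper's body presses on something with over 40 N, if the wrist force passes 120 N, or if a joint passes its speed limit or range.

ROBOT

A 6-joint arm with a two-finger parallel gripper is mounted at the origin on the work surface. World frame = base frame: x ahead of the robot, y to its left, z up, the work surface at z = 0. Lengths are in mm, angles in rad, forces in N, time in s.
With the tool pointing down it reaches from about 375 to 750 mm from the base axis. Payload 9 kg.
Tool frame: the origin (TCP) lies at the very end of the fingers, on their centre line; the grasp point (between the pads) lies 19 mm behind it; z points along the fingers, x is the direction in which the jaws open and shut, and the axes are right-handed (so a half turn about z gives the same grasp; the last joint's range is limited). The gripper opens to 85 mm and grips with 20 to 120 N. Pads are 22 mm wide; open, the fingers measure 114 mm over their backs; the gripper's body (76 mm by 85 mm) begins 54 mm behind the grasp point. The pads swing forward as they close: fully open they stand 13 mm farther back than shut.
Start: joints at [-1.416, 0.104, 0.097, 1.564, 0, 1.353], TCP at [218.546, -558.815, 231.331] pointing down, gripper open.
Joint ranges: [-2.99, 2.99], [-0.84, 1.86], [-1.1, 1.16], [-1.84, 2.11], [-1.51, 1.56], [-3.14, 3.14]. Speed limits (rad/s): [2.22, 2.22, 2.57, 3.14, 3.14, 3.14].

INTERFACE

Orientations are given as [roll, pitch, yaw] about the fixed x, y, z axes, in that order (R = Rz(yaw) Ry(pitch) Rx(roll)).
In Python, from rig import robot gives the robot as it stands.
- The arm moves only by the tool send_rows, never from a script. Its argument "targets" is a list of rows, each an object with "jaw": the opening, from -1 (shut) to 1 (fully open); "xyz": the shift along the tool's x, y, z in cm, a list of three; "yaw": the turn about the tool's z in rad. In form: [{"jaw": jaw, "xyz": [dx, dy, dz], "yaw": yaw}, ...]. A call has 1 to 12 rows; each row is the pose to reach, as a shift and turn from the pose measured when the call began, along the tool's axes at that moment; what a row does not reach only later rows make up. A row lasts 1/8 s, in which the tool goes at most 62.5 mm and 10.7 degrees, less where a joint would pass 70% of its speed; a pose out of reach is approached as far as the arm can. A call with a gripper value outside its range is refused whole. The fingers move at their own pace and stop on an object; "newtons" is the grip in N (left out, the last holds). Time passes only in rows, so rows that repeat a pose let the fingers close. It gives the time, the measured TCP pose, the force and the opening at its end, in the units of the state.
- robot.get_state(): the state, without advancing time (a new reading comes with each control period).
- robot.get_image(name): name is "side" or "top" or "wrist"; returns the picture (420x560x3 uint8, red, green, blue); there is no depth.
- robot.calibration(name): a dict with "fx", "fy", "cx", "cy" (pixels), "extrinsics" (4x4, takes a point from world to camera coordinates); the wrist camera has in their place "hand_eye" (4x4, takes a point from camera to tool coordinates, whose origin is the TCP and whose axes are the tool frame's). Camera axes: x right, y up, looking along -z (the intrinsics and any distortion apply to the point x, -y, -z); pixel columns grow to the right and rows downward; lengths in mm; the calibration is good to about 2 mm. A picture is of the moment at which its call begins: read the wrist's pose just before it. calibration takes no time and is no camera call.
- robot.job_done(): hands the job in, once; it reports no verdict.
The state is a dict: "clock": time; "joint_positions": joint angles; "joint_velocities": joint speeds; "joint_efforts": joint torques, N m; "ee_pos": TCP position; "eef_rot": TCP orientation; "wrist_force": force on the tool from outside, world axes, zero at the start; "moment": the same for the moment, N m; "width": finger opening in mm.
Only numpy, scipy, OpenCV 4.12 (cv2) and the standard library are available. Lean on these libraries where they do the work, as an engineer would, in place of code of your own. Each camera call takes 0.05 s, during which the arm holds its last target. There are 200 camera calls.

## Working session

There is one attempt and no reset: what is moved stays moved. The work goes in short steps, Python scripts to look and compute and a tool call to move; the robot and the scene stay as the last step left them, time stands still between calls to the robot, and variables do not carry over. Pictures are saved under pics/ and viewed, about 12 in all and at most 16, crops included, and the job is handed in when it is done.

Besides the shell and the picture viewer there is one more tool, called in YAML: its name, and indented under it one key for each argument. send_rows: Moves the arm, as the interface text tells. Its arguments: {"type":"object","properties":{"targets":{"type":"array","items":{"type":"object","properties":{"jaw":{"type":"number"},"xyz":{"type":"array","items":{"type":"number"}},"yaw":{"type":"number"}}}},"newtons":{"type":"number"}},"required":["targets"]}

```bash
ls; mkdir -p pics; cat > h.py <<'E'
import numpy as np, cv2
from rig import robot
from scipy.spatial.transform import Rotation as R
def save(name,fn,crop=None,scale=1):
    im=robot.get_image(name)[:,:,::-1].copy()
    cv2.imwrite('pics/raw_'+fn,im)
    if crop: x0,y0,x1,y1=crop; im=im[y0:y1,x0:x1]
    cv2.imwrite('pics/'+fn,cv2.resize(im,None,fx=scale,fy=scale,interpolation=cv2.INTER_CUBIC))
def tool():
    s=robot.get_state(); T=np.eye(4); T[:3,:3]=R.from_euler('xyz',s['eef_rot']).as_matrix(); T[:3,3]=s['ee_pos']; return T
def cam(name,T=None):
    c=robot.calibration(name)
    K=(c['fx'],c['fy'],c['cx'],c['cy'])
    if name=='wrist': W=(tool() if T is None else T)@np.array(c['hand_eye'])
    else: W=np.linalg.inv(np.array(c['extrinsics']))
    return K,W
def ray(name,uv,T=None):
    K,W=cam(name,T); d=W[:3,:3]@np.array([(uv[0]-K[2])/K[0],-(uv[1]-K[3])/K[1],-1]); return W[:3,3],d/np.linalg.norm(d)
def onz(name,uv,z,T=None):
    o,d=ray(name,uv,T); return o+d*(z-o[2])/d[2]
def proj(name,p,T=None):
    K,W=cam(name,T); q=np.linalg.inv(W)@np.append(p,1); return np.array([K[2]-K[0]*q[0]/q[2],K[3]+K[1]*q[1]/q[2]])
def tri(rays):
    A=sum(np.eye(3)-np.outer(d,d) for o,d in rays); b=sum((np.eye(3)-np.outer(d,d))@o for o,d in rays)
    p=np.linalg.solve(A,b); return p,[np.linalg.norm((np.eye(3)-np.outer(d,d))@(p-o)) for o,d in rays]
E
python3 - <<'E'
from h import *
np.set_printoptions(precision=3,suppress=True)
print(robot.get_state())
for n in('top','side','wrist'):print(n,robot.calibration(n)); 
save('top','top0.png',scale=1.42)
save('side','side0.png',scale=1.42)
E
```

```text
pics
{'clock': 0.0, 'joint_positions': array([-1.416,  0.105,  0.096,  1.564, -0.   ,  1.353]), 'joint_velocities': array([ 0.   ,  0.001,  0.001, -0.003, -0.   ,  0.   ]), 'joint_efforts': array([  0.003, -55.693,  50.365,   0.017,  -0.   ,   0.   ]), 'ee_pos': array([ 218.494, -558.447,  230.535]), 'eef_rot': array([-3.141,  0.001, -1.198]), 'wrist_force': array([0.885, 0.09 , 0.928]), 'moment': array([ 0.027,  0.017, -0.054]), 'width': 85.16665738086483}
top {'fx': 435.0483623089365, 'fy': 435.0483623089365, 'cx': 279.4030528133544, 'cy': 210.23802642492163, 'extrinsics': array([[    0.013,    -1.   ,     0.005,   -36.219],
       [    0.987,     0.014,     0.159,  -508.048],
       [   -0.159,     0.002,     0.987, -1335.927],
       [    0.   ,     0.   ,     0.   ,     1.   ]])}
side {'fx': 490.44740788238516, 'fy': 490.44740788238516, 'cx': 282.1141335697624, 'cy': 215.65764139349872, 'extrinsics': array([[    0.72 ,    -0.694,     0.017,  -375.026],
       [    0.347,     0.38 ,     0.857,  -283.7  ],
       [   -0.602,    -0.611,     0.515, -1039.39 ],
       [    0.   ,     0.   ,     0.   ,     1.   ]])}
wrist {'fx': 323.1203227386842, 'fy': 323.1203227386842, 'cx': 280.8225396268556, 'cy': 206.7461500917983, 'hand_eye': array([[   1.   ,   -0.   ,   -0.   ,    1.074],
       [  -0.   ,   -0.951,   -0.308,  -79.586],
       [   0.   ,    0.308,   -0.951, -142.813],
       [   0.   ,    0.   ,    0.   ,    1.   ]])}
```

View pics/top0.png

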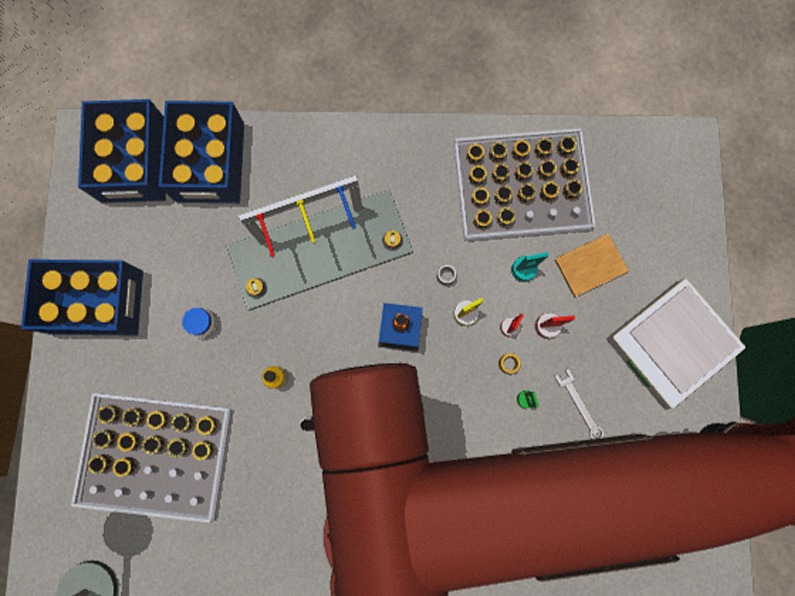

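View pics/side0.png

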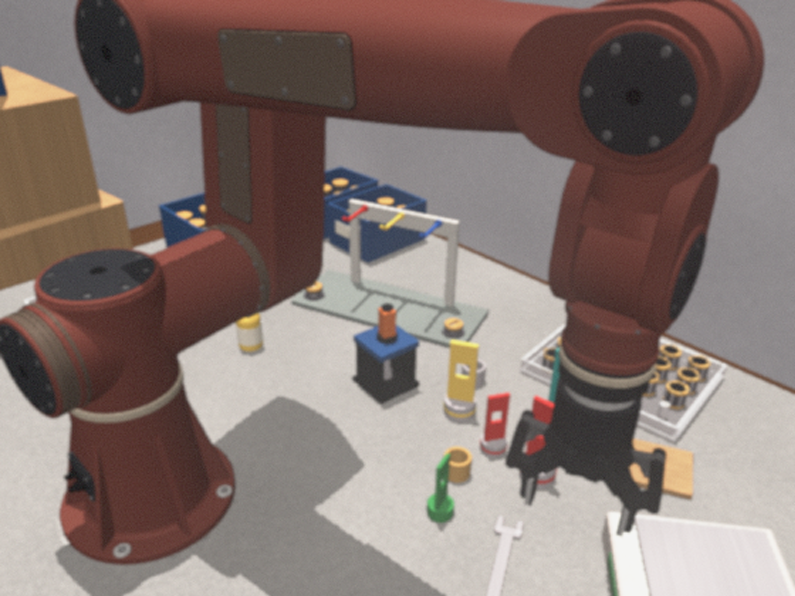

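Top view (pixels of the enlarged picture): screw a is at (255,288) and screw b at (392,239). The pegs' tips are red (272,255), yellow (313,241) and blue (354,227). The holder with the orange driver is at (401,322).

Gauge candidates:
- Yellow gauge at about (468,313).
- Larger red gauge at about (552,323).
- Look-alikes: small red (512,326), turquoise (525,268) and green (527,400).
- Yellow oil bottle at (273,377).
- No blue gauge in view so far.

```bash
python3 - <<'E'
from h import *
np.set_printoptions(precision=1,suppress=True)
s=1.42
top=dict(a=((255,287),22),b=((392,239),22),holder=((402,326),100),drv=((400,320),166),ytop=((474,307),145),yplug=((467,315),30),rtop=((562,320),145),rplug=((550,327),30),sr=((512,326),30),tur=((525,268),30),green=((527,400),20),ptr=((272,255),210),pty=((313,241),210),ptb=((354,227),210))
for k,(p,z) in top.items(): print(k,onz('top',np.array(p)/s,z))
side=dict(a=(314,287),b=(453,324),drv=(387,308),ytop=(463,342),ytip=(386,226),btip=(424,235),rtip=(345,217))
m=dict(a='a',b='b',drv='drv',ytop='ytop',ytip='pty',btip='ptb',rtip='ptr')
for k,p in side.items(): print(k,tri([ray('side',np.array(p)/s),ray('top',np.array(top[m[k]][0])/s)]))
E
```

```text
a [533.4 292.   22. ]
b [649.8 -16.5  22. ]
holder [440.2 -40.9 100. ]
drv [444.6 -36.  166. ]
ytop [ 476.3 -187.9  145. ]
yplug [ 475.2 -186.9   30. ]
rtop [ 452.  -368.1  145. ]
rplug [ 450.8 -372.1   30. ]
sr [ 451.8 -287.3   30. ]
tur [ 584.5 -318.9   30. ]
green [ 289.2 -319.6   20. ]
ptr [564.6 218.3 210. ]
pty [594.2 138.6 210. ]
ptb [624.   58.1 210. ]
a (array([532.6, 287.4,  36.6]), [np.float64(2.1433980106943546), np.float64(2.1433980106943276)])
b (array([647.7, -17.6,  34.6]), [np.float64(1.583673246417583), np.float64(1.5836732464174463)])
drv (array([446.4, -37.2, 162.9]), [np.float64(1.8082949985051515), np.float64(1.8082949985049657)])
ytop (array([ 476. , -187.6,  153.5]), [np.float64(1.1974425262955442), np.float64(1.1974425262955195)])
ytip (array([598. , 134.5, 212.8]), [np.float64(5.818923208076422), np.float64(5.818923208076548)])
btip (array([626.6,  55.3, 212.1]), [np.float64(4.110388082820709), np.float64(4.110388082820639)])
rtip (array([565.4, 215.7, 215.5]), [np.float64(2.543456024029393), np.float64(2.5434560240292248)])
```

```bash
cat >> h.py <<'E'
def go(p,yaw=None):
    "row numbers (cm, rad) for a world TCP target, tool pointing down"
    T=tool(); d=T[:3,:3].T@(np.array(p)-T[:3,3])/10
    y0=np.arctan2(T[1,0],T[0,0]); dy=0 if yaw is None else y0-yaw
    print('row',np.round(d,2),'yaw',round(dy,3),'| now',np.round(T[:3,3],1),round(y0,3),'j6',round(robot.get_state()['joint_positions'][5],2))
E
python3 -c "
from h import *
go([430,-60,280],1.571)"
```

```text
row [-38.72 -37.86  -4.88] yaw -2.769 | now [ 218.5 -558.5  230.6] -1.198 j6 1.35
```

send_rows:
  targets:
    - {"jaw":1,"xyz":[0,0,-4.9],"yaw":0}
    - {"jaw":1,"xyz":[-38.7,-37.9,-4.9],"yaw":-2.77}
    - {"jaw":1,"xyz":[-38.7,-37.9,-4.9],"yaw":-2.77}
    - {"jaw":1,"xyz":[-38.7,-37.9,-4.9],"yaw":-2.77}
    - {"jaw":1,"xyz":[-38.7,-37.9,-4.9],"yaw":-2.77}
    - {"jaw":1,"xyz":[-38.7,-37.9,-4.9],"yaw":-2.77}
    - {"jaw":1,"xyz":[-38.7,-37.9,-4.9],"yaw":-2.77}
    - {"jaw":1,"xyz":[-38.7,-37.9,-4.9],"yaw":-2.77}
    - {"jaw":1,"xyz":[-38.7,-37.9,-4.9],"yaw":-2.77}
    - {"jaw":1,"xyz":[-38.7,-37.9,-4.9],"yaw":-2.77}
    - {"jaw":1,"xyz":[-38.7,-37.9,-4.9],"yaw":-2.77}
    - {"jaw":1,"xyz":[-38.7,-37.9,-4.9],"yaw":-2.77}

```text
clock: 1.6
ee_pos: [430.5, -59.3, 279.8]
eef_rot: [-3.14, -0.001, 0.872]
wrist_force: [0.3, -0.9, 0.3]
width: 85.3
```

```bash
python3 -c "
from h import *
go([430,-60,280],1.571)"
```

```text
row [-0.09  0.01 -0.02] yaw -0.699 | now [430.5 -59.3 279.8] 0.872 j6 0.26
```

send_rows:
  targets:
    - {"jaw":1,"xyz":[0,0,0],"yaw":-0.7}
    - {"jaw":1,"xyz":[0,0,0],"yaw":-0.7}
    - {"jaw":1,"xyz":[0,0,0],"yaw":-0.7}
    - {"jaw":1,"xyz":[0,0,0],"yaw":-0.7}
    - {"jaw":1,"xyz":[0,0,0],"yaw":-0.7}
    - {"jaw":1,"xyz":[0,0,0],"yaw":-0.7}

```text
clock: 2.35
ee_pos: [430.5, -59.2, 279.7]
eef_rot: [-3.141, -0.002, 1.569]
wrist_force: [1.0, -0.5, -0.3]
width: 85.4
```

```bash
python3 -c "
from h import *
go([430,-60,280],1.571)
np.save('T1.npy',tool())
save('wrist','w1.png',scale=1.42)"
```

```text
row [-0.08 -0.05 -0.03] yaw -0.002 | now [430.5 -59.2 279.7] 1.569 j6 -0.44
```

View pics/w1.png

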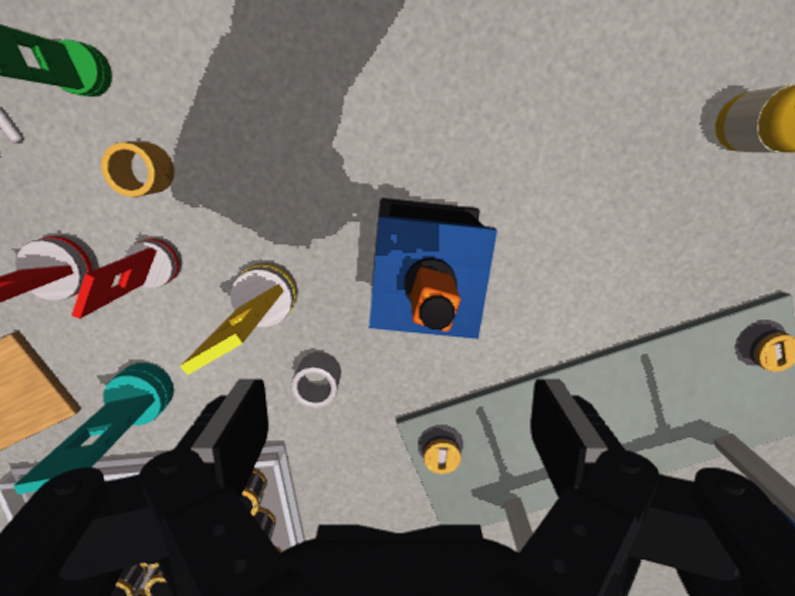

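Wrist view (pixels of the enlarged picture): the driver cap is at (436,312). The blue top's corners are (377,225), (496,230), (479,338) and (370,327). Screw b is at (441,456), screw a at (775,350), and both slots run roughly up and down. The yellow gauge is around (240,320), and the larger red gauge is cut off at the left edge. I'll enlarge the parts that matter.

```bash
python3 - <<'E'
from h import *
np.set_printoptions(precision=1,suppress=True)
T=np.load('T1.npy')
im=cv2.imread('pics/raw_w1.png')
c=lambda x,y,w,h,s: cv2.resize(im[y:y+h,x:x+w],None,fx=s,fy=s,interpolation=cv2.INTER_CUBIC)
A=c(255,150,100,100,4) # holder
B=c(290,300,50,50,8); C=c(510,225,50,50,8)
m=np.hstack([A,np.vstack([cv2.resize(B,(400,400))])]); 
cv2.imwrite('pics/c1.png',np.hstack([cv2.resize(A,(390,390)),cv2.resize(B,(200,200)).repeat(1,0) if 0 else cv2.resize(np.vstack([B[:390//1],])[:390,:390],(390,390))]))
cv2.imwrite('pics/c1.png',cv2.resize(np.vstack([np.hstack([cv2.resize(A,(300,300)),cv2.resize(B,(300,300))]),np.hstack([cv2.resize(C,(300,300)),np.zeros((300,300,3),np.uint8)])]),None,fx=1,fy=1))
P=np.array([(377,225),(496,230),(479,338),(370,327)])/1.42
Q=np.array([onz('wrist',p,100,T)for p in P]);print(Q,Q.mean(0))
e=Q-np.roll(Q,1,0);print(np.linalg.norm(e,axis=1),np.degrees(np.arctan2(e[:,1],e[:,0])))
for k,p,z,tp in(('cap',(436,312),166,(400,320)),('a',(776,350),34,(255,287)),('b',(441,456),34,(392,239)),('ytop',(212,355),145,(474,307))):
    p=np.array(p)/1.42
    print(k,onz('wrist',p,z,T),tri([ray('wrist',p,T),ray('top',np.array(tp)/1.42)]))
E
```

```text
[[405.9 -75.  100. ]
 [409.6   9.1 100. ]
 [492.5   1.5 100. ]
 [483.3 -81.5 100. ]] [447.8 -36.5 100. ]
[77.6 84.2 83.3 83.5] [175.2  87.5  -5.3 -96.3]
cap [447.  -37.6 166. ] (array([444.4, -37.1, 171.8]), [np.float64(1.1853307144914942), np.float64(1.1853307144915057)])
a [533.8 290.5  34. ] (array([531.6, 288.2,  36.9]), [np.float64(0.8823369755786105), np.float64(0.882336975578667)])
b [649.9 -17.4  34. ] (array([645.3, -17.3,  39.7]), [np.float64(0.7342487423148745), np.float64(0.7342487423148523)])
ytop [ 484.8 -183.9  145. ] (array([ 478.3, -183.8,  152.3]), [np.float64(4.387534672797212), np.float64(4.387534672797129)])
```

View pics/c1.png

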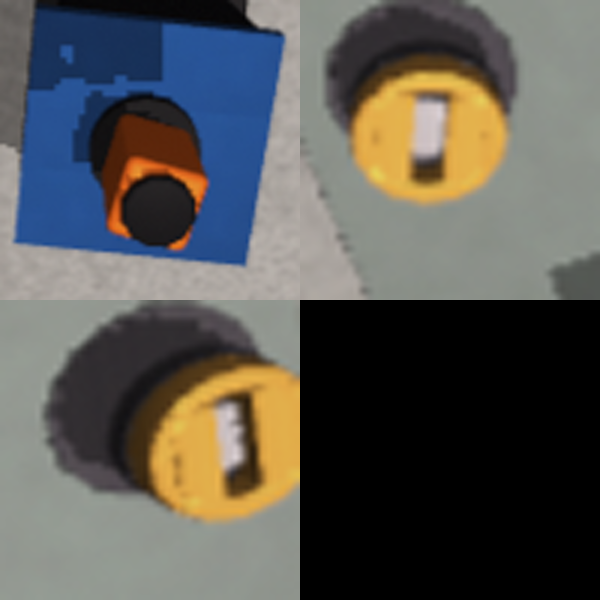

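Crop: the driver handle's top corners are at (125,155), (208,178), (187,250) and (108,228) in the first panel. Slot b (second panel) runs from (430,95) to (427,182). Slot a (third panel) runs from (230,400) to (243,490).

```bash
python3 - <<'E'
from h import *
np.set_printoptions(precision=1,suppress=True)
T=np.load('T1.npy')
H=np.array([(125,155),(208,178),(187,250),(108,228)])/3+[255,150]
Q=np.array([onz('wrist',p,161,T)for p in H]);print(Q,Q.mean(0))
e=Q-np.roll(Q,1,0);print(np.linalg.norm(e,axis=1),np.degrees(np.arctan2(e[:,1],e[:,0])))
for n,x0,y0,p in(('b',290,300,[(430-300,95),(427-300,182)]),('a',510,225,[(230,100),(243,190)]),('a_r',510,225,[(248,95),(260,185)])):
    q=[onz('wrist',np.array(k)/6+[x0,y0],34,T)for k in p]; d=q[1]-q[0];print(n,q,np.linalg.norm(d),np.degrees(np.arctan2(d[1],d[0])))
go([447,-37,200],1.30);go([447,-37,116],1.30)
E
```

```text
[[432.5 -46.4 161. ]
 [439.4 -22.7 161. ]
 [461.5 -27.9 161. ]
 [454.6 -51.  161. ]] [447. -37. 161.]
[22.5 24.7 22.7 24.1] [ 168.2   73.8  -13.3 -106.7]
b [array([640.9, -16.1,  34. ]), array([665.6, -16.1,  34. ])] 24.688547106275397 -0.05960697025785576
a [array([526.9, 291.2,  34. ]), array([548.7, 299.7,  34. ])] 23.36116001298748 21.13898204041421
a_r [array([525.7, 294.9,  34. ]), array([547.5, 303.1,  34. ])] 23.264202321651727 20.77774887388122
row [2.2 1.7 8. ] yaw 0.27 | now [430.5 -59.2 279.7] 1.57 j6 -0.44
row [ 2.2  1.7 16.4] yaw 0.27 | now [430.5 -59.2 279.7] 1.57 j6 -0.44
```

send_rows:
  targets:
    - {"jaw":1,"xyz":[2.2,1.7,2],"yaw":0.25}
    - {"jaw":1,"xyz":[2.2,1.7,5],"yaw":0.25}
    - {"jaw":1,"xyz":[2.2,1.7,9],"yaw":0.25}
    - {"jaw":1,"xyz":[2.2,1.7,13],"yaw":0.25}
    - {"jaw":1,"xyz":[2.2,1.7,16.3],"yaw":0.25}
    - {"jaw":1,"xyz":[2.2,1.7,16.3],"yaw":0.25}
    - {"jaw":-1,"xyz":[2.2,1.7,16.3],"yaw":0.25}
    - {"jaw":-1,"xyz":[2.2,1.7,16.3],"yaw":0.25}
    - {"jaw":-1,"xyz":[2.2,1.7,16.3],"yaw":0.25}
    - {"jaw":-1,"xyz":[2.2,1.7,16.3],"yaw":0.25}
    - {"jaw":-1,"xyz":[2.2,1.7,16.3],"yaw":0.25}
    - {"jaw":-1,"xyz":[2.2,1.7,16.3],"yaw":0.25}
  newtons: 90

```text
clock: 3.9
ee_pos: [447.9, -37.2, 117.8]
eef_rot: [3.141, -0.001, 1.32]
wrist_force: [-1.4, -0.5, 6.2]
width: 24.5
```

```bash
python3 -c "
from h import *
s=robot.get_state();print(s['wrist_force'],s['moment'],s['width'])
go([447,-37,116],1.318);go([447,-37,250],1.318)"
```

```text
[-1.35408708 -0.46917022  6.20793045] [ 0.02689956  0.15413096 -0.02287999] 24.518274159158135
row [-0.   -0.09  0.18] yaw 0.002 | now [447.9 -37.2 117.8] 1.32 j6 -0.13
row [ 1.000e-02 -9.000e-02 -1.322e+01] yaw 0.002 | now [447.9 -37.2 117.8] 1.32 j6 -0.13
```

send_rows:
  targets:
    - {"jaw":-1,"xyz":[0,0,-3],"yaw":0}
    - {"jaw":-1,"xyz":[0,0,-8],"yaw":0}
    - {"jaw":-1,"xyz":[0,0,-13],"yaw":0}
    - {"jaw":-1,"xyz":[0,0,-15],"yaw":0}
    - {"jaw":-1,"xyz":[0,0,-15],"yaw":0}

```text
clock: 4.53
ee_pos: [448.5, -37.6, 269.1]
eef_rot: [3.139, -0.001, 1.32]
wrist_force: [0.0, -0.4, -2.0]
width: 23.8
```

```bash
python3 -c "
from h import *
np.save('T2.npy',tool())
go([650,-17,250],1.571);s=robot.get_state();print(s['width'],s['wrist_force'])
print(proj('wrist',tool()[:3,3]+[0,0,-108]))
save('wrist','w2.png',scale=1.42)"
```

```text
row [ 7.   19.    1.96] yaw -0.251 | now [448.5 -37.6 269.1] 1.32 j6 -0.13
23.75839841327743 [ 0.02740358 -0.38602652 -2.02658845]
[281.33718078 202.45112409]
```

View pics/w2.png

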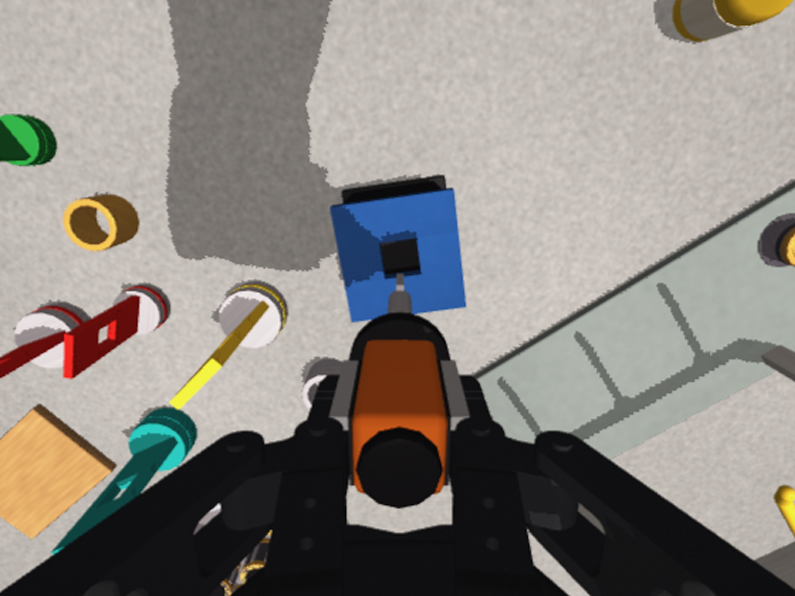

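The blade's tip at (400,275) looks narrow, about 4 mm, so its width lies along tool y. The screwdriver hangs straight, and the holder hole is at (399,256). Next I'll look over screw b.

send_rows:
  targets:
    - {"jaw":-1,"xyz":[7,19,1],"yaw":-0.25}
    - {"jaw":-1,"xyz":[7,19,1],"yaw":-0.25}
    - {"jaw":-1,"xyz":[7,19,1],"yaw":-0.25}
    - {"jaw":-1,"xyz":[7,19,1],"yaw":-0.25}
    - {"jaw":-1,"xyz":[7,19,4],"yaw":-0.25}
    - {"jaw":-1,"xyz":[7,19,6],"yaw":-0.25}
    - {"jaw":-1,"xyz":[7,19,6],"yaw":-0.25}
    - {"jaw":-1,"xyz":[7,19,6],"yaw":-0.25}

```text
clock: 5.58
ee_pos: [649.3, -16.7, 207.8]
eef_rot: [3.141, -0.001, 1.57]
wrist_force: [0.4, 0.4, -0.2]
width: 24.0
```

```bash
python3 -c "
from h import *
np.save('T3.npy',tool())
print(proj('wrist',tool()[:3,3]+[0,0,-108]),tool()[:3,3])
save('wrist','w3.png',(220,110,340,210),6)"
```

```text
[281.63318136 202.93082255] [649.27591793 -16.6915823  207.77491328]
```

View pics/w3.png

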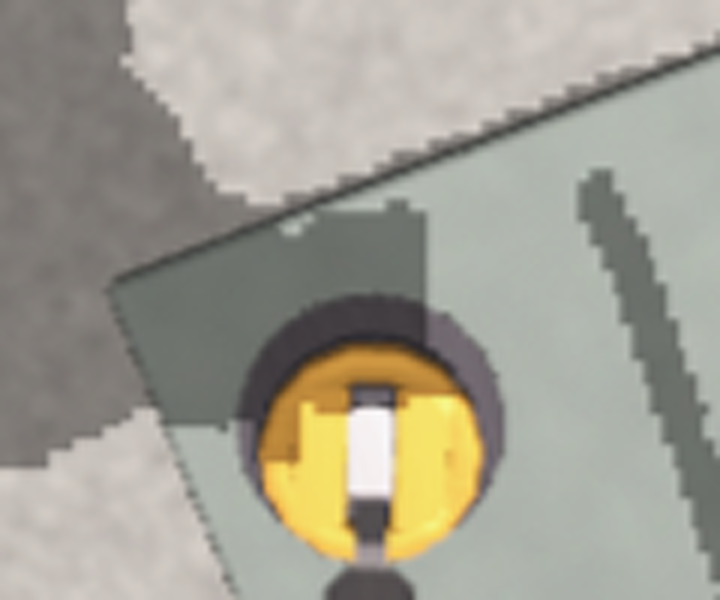

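Crop: the head of screw b spans x 260–482, with its centre at about (371,459). The slot's centre line is at x=371, almost exactly up and down, from y=385 to about 545. The blade edge (x=370) is in line with it.

```bash
python3 - <<'E'
from h import *
np.set_printoptions(precision=1,suppress=True)
T1=np.load('T1.npy');T3=np.load('T3.npy')
for v in(456,462):
    u=np.array([371,v])/6+[220,110]
    print(tri([ray('wrist',u,T3),ray('wrist',(290+130/6,300+137/6),T1)]),[onz('wrist',u,z,T3) for z in(30,34,38)])
# predicted slot ends, head rims for z
for z in(28,32,36,40):
  for x in(648,651): print(z,x,[(proj('wrist',np.array([x+dx,-16.5+dy,z]),T3)-[220,110])*6 for dx,dy in((-12.5,0),(-19,0),(19,0),(0,-19),(0,19))])
for y in(-9,9): print((proj('wrist',T3[:3,:3]@[0,y,108]+T3[:3,3],T3)-[220,110])*6)
E
```

```text
(array([651.4, -16.1,  35.8]), [np.float64(0.17561725153825217), np.float64(0.17561725153823168)]) [array([652.9, -16.2,  30. ]), array([651.9, -16.3,  34. ]), array([650.9, -16.3,  38. ])]
(array([652.9, -16. ,  33.9]), [np.float64(0.2838072559331109), np.float64(0.28380725593311684)]) [array([654. , -16.2,  30. ]), array([653. , -16.3,  34. ]), array([651.9, -16.3,  38. ])]
28 648 [array([369.5, 352.6]), array([369.5, 314.2]), array([369.5, 531.8]), array([258., 425.]), array([480.9, 424.8])]
28 651 [array([369.5, 370.1]), array([369.5, 332. ]), array([369.5, 548.3]), array([258.3, 442.2]), array([480.6, 441.9])]
32 648 [array([369.5, 357.3]), array([369.5, 318.6]), array([369.5, 538.4]), array([256.8, 430.6]), array([482.3, 430.4])]
32 651 [array([369.5, 375. ]), array([369.5, 336.5]), array([369.5, 555.1]), array([257.1, 447.9]), array([481.9, 447.7])]
36 648 [array([369.6, 362.2]), array([369.6, 323. ]), array([369.6, 545.2]), array([255.6, 436.2]), array([483.7, 436. ])]
36 651 [array([369.6, 380.1]), array([369.6, 341.1]), array([369.6, 562.1]), array([255.9, 453.7]), array([483.3, 453.5])]
40 648 [array([369.7, 367.1]), array([369.7, 327.5]), array([369.7, 552.2]), array([254.3, 442. ]), array([485.1, 441.8])]
40 651 [array([369.7, 385.3]), array([369.7, 345.9]), array([369.7, 569.3]), array([254.6, 459.7]), array([484.8, 459.5])]
[370.6 493.9]
[370.5 620.7]
```

send_rows:
  targets:
    - {"jaw":-1,"xyz":[0.04,0.27,2],"yaw":0.01}
    - {"jaw":-1,"xyz":[0.04,0.27,4.5],"yaw":0.01}
    - {"jaw":-1,"xyz":[0.04,0.27,6],"yaw":0.01}
    - {"jaw":-1,"xyz":[0.04,0.27,6.5],"yaw":0.01}
    - {"jaw":-1,"xyz":[0.04,0.27,6.8],"yaw":0.01}
    - {"jaw":-1,"xyz":[0.04,0.27,7.0],"yaw":0.01}
    - {"jaw":-1,"xyz":[0.04,0.27,7.0],"yaw":0.01}

```text
clock: 6.5
ee_pos: [652.7, -16.4, 138.9]
eef_rot: [3.139, -0.0, 1.56]
wrist_force: [-0.4, 0.6, -1.7]
width: 23.8
```

send_rows:
  targets:
    - {"jaw":-1,"xyz":[0,0,0.1],"yaw":0}
    - {"jaw":-1,"xyz":[0,0,0.2],"yaw":0}
    - {"jaw":-1,"xyz":[0,0,0.3],"yaw":0}
    - {"jaw":-1,"xyz":[0,0,0.3],"yaw":0}

```text
clock: 7.0
ee_pos: [653.3, -16.5, 138.1]
eef_rot: [3.137, -0.0, 1.56]
wrist_force: [-2.5, 0.2, 10.6]
width: 24.1
```

```bash
python3 -c "
from h import *
s=robot.get_state();print(s['wrist_force'],s['moment'],s['width'])
go([652,-16.3,134.5],1.55)
save('wrist','w4.png',(220,110,340,210),6)"
```

```text
[-2.46832952  0.21592979 10.61802554] [0.2524772  0.99011921 0.0271687 ] 24.11455198953141
row [ 0.02 -0.13  0.36] yaw 0.01 | now [653.3 -16.5 138.1] 1.56 j6 -0.21
```

View pics/w4.png

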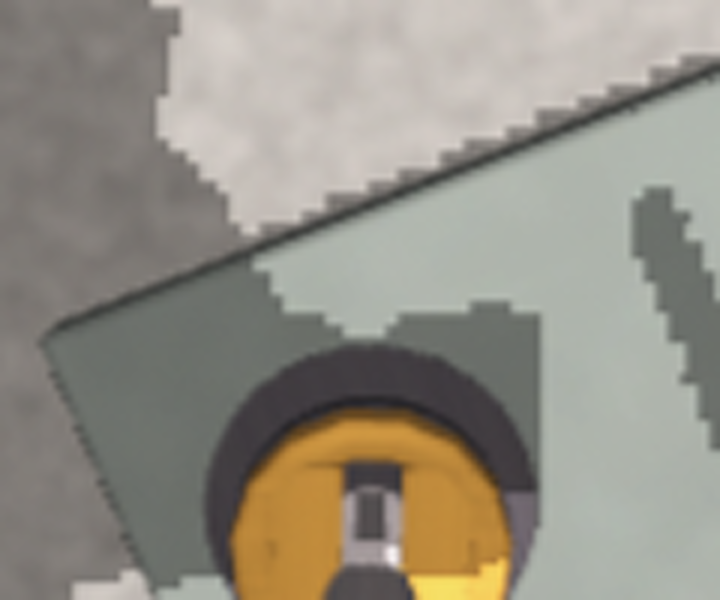

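The blade (x 355–388) sits inside the slot (x 345–403), with floor contact at 10 N. I'll turn it with a downward follow.

send_rows:
  targets:
    - {"jaw":-1,"xyz":[0,0,0.2],"yaw":0.12}
    - {"jaw":-1,"xyz":[0,0,0.25],"yaw":0.24}
    - {"jaw":-1,"xyz":[0,0,0.3],"yaw":0.36}
    - {"jaw":-1,"xyz":[0,0,0.35],"yaw":0.48}
    - {"jaw":-1,"xyz":[0,0,0.4],"yaw":0.6}
    - {"jaw":-1,"xyz":[0,0,0.4],"yaw":0.6}
  newtons: 110

```text
clock: 7.8
ee_pos: [654.2, -17.4, 136.6]
eef_rot: [3.134, -0.003, 0.958]
wrist_force: [-2.0, -1.8, 11.0]
width: 23.7
```

```bash
python3 -c "
from h import *
s=robot.get_state();print(s['wrist_force'],s['moment'],s['width'])
go([652,-16.3,134.5],1.55)"
```

```text
[-2.02473124 -1.79454699 10.96097588] [-0.61345642  0.93912768  0.05858416] 23.7427170019936
row [-0.04 -0.24  0.21] yaw -0.592 | now [654.2 -17.4 136.6] 0.958 j6 0.39
```

send_rows:
  targets:
    - {"jaw":-1,"xyz":[0,-0.05,0.25],"yaw":0.12}
    - {"jaw":-1,"xyz":[0,-0.1,0.31],"yaw":0.24}
    - {"jaw":-1,"xyz":[0,-0.1,0.37],"yaw":0.36}
    - {"jaw":-1,"xyz":[0,-0.1,0.43],"yaw":0.48}
    - {"jaw":-1,"xyz":[0,-0.1,0.49],"yaw":0.6}
    - {"jaw":-1,"xyz":[0,-0.1,0.55],"yaw":0.72}
    - {"jaw":-1,"xyz":[0,-0.1,0.61],"yaw":0.84}
    - {"jaw":-1,"xyz":[0,-0.1,0.67],"yaw":0.96}
    - {"jaw":-1,"xyz":[0,-0.1,0.7],"yaw":1.0}
    - {"jaw":-1,"xyz":[0,-0.1,0.7],"yaw":1.0}

```text
clock: 9.05
ee_pos: [652.2, -18.3, 131.4]
eef_rot: [3.136, -0.006, -0.043]
wrist_force: [-11.8, -4.8, 13.1]
width: 23.9
```

```bash
python3 -c "
from h import *
s=robot.get_state();print(s['wrist_force'],s['moment'],s['width'])
go([652,-16.3,134.5],-.47)
save('wrist','w5.png',(220,110,340,210),6)"
```

```text
[-11.75962462  -4.8085059   13.13995455] [-1.5862583   3.56962255  0.09216356] 23.856367362804928
row [-0.02 -0.2  -0.31] yaw 0.427 | now [652.2 -18.3 131.4] -0.043 j6 1.39
```

View pics/w5.png

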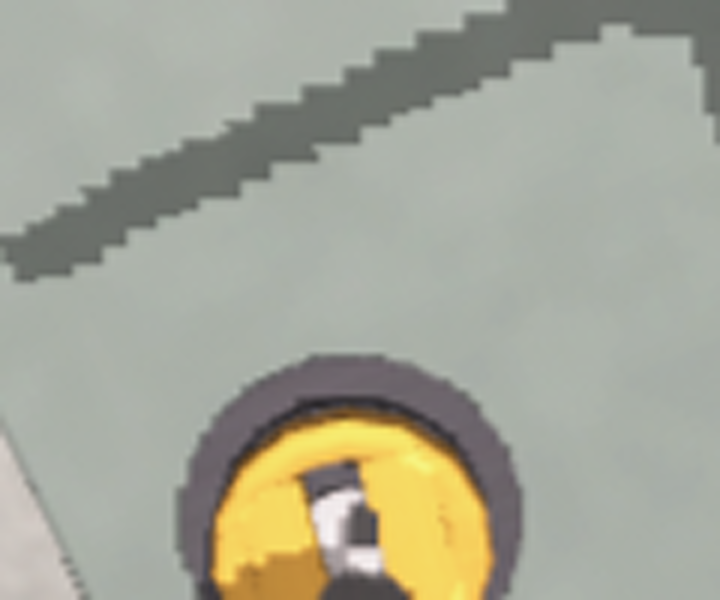

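send_rows:
  targets:
    - {"jaw":-1,"xyz":[-0.05,0,0.25],"yaw":0.12}
    - {"jaw":-1,"xyz":[-0.05,0,0.31],"yaw":0.24}
    - {"jaw":-1,"xyz":[-0.05,0,0.37],"yaw":0.36}
    - {"jaw":-1,"xyz":[-0.05,0,0.43],"yaw":0.48}
    - {"jaw":-1,"xyz":[-0.05,0,0.49],"yaw":0.58}
    - {"jaw":-1,"xyz":[-0.05,0,0.52],"yaw":0.64}
    - {"jaw":-1,"xyz":[-0.05,0,0.54],"yaw":0.7}
    - {"jaw":-1,"xyz":[-0.05,0,0.55],"yaw":0.75}
    - {"jaw":-1,"xyz":[-0.05,0,0.55],"yaw":0.75}

```text
clock: 10.22
ee_pos: [650.1, -18.1, 127.9]
eef_rot: [3.139, -0.006, -0.793]
wrist_force: [-13.2, 1.5, 17.1]
width: 24.0
```

```bash
python3 -c "
from h import *
s=robot.get_state();print(s['wrist_force'],s['moment'],s['width'])
go([652,-16.3,134.5],-.47)"
```

```text
[-13.174974     1.46050486  17.12813694] [0.43223728 4.11431671 0.08865348] 24.04119400710156
row [ 0.01 -0.26 -0.66] yaw -0.323 | now [650.1 -18.1 127.9] -0.793 j6 2.14
```

send_rows:
  targets:
    - {"jaw":-1,"xyz":[0,0,0.15],"yaw":0.05}
    - {"jaw":-1,"xyz":[0,0,0.2],"yaw":0.1}
    - {"jaw":-1,"xyz":[0,0,0.2],"yaw":0.15}
    - {"jaw":-1,"xyz":[0,0,0.2],"yaw":0.2}
    - {"jaw":-1,"xyz":[0,0,0.2],"yaw":0.2}

```text
clock: 10.85
ee_pos: [649.5, -17.8, 127.9]
eef_rot: [3.14, -0.007, -0.993]
wrist_force: [-7.5, 1.4, 14.1]
width: 23.5
```

```bash
python3 -c "
from h import *
s=robot.get_state();print(s['wrist_force'],s['moment'],s['width'])
go([652,-16.3,134.5],-.47)"
```

```text
[-7.49206936  1.39701896 14.05319327] [0.49903296 2.67132366 0.59124085] 23.459980987913525
row [ 0.01 -0.29 -0.66] yaw -0.523 | now [649.5 -17.8 127.9] -0.993 j6 2.34
```

Screw b is at its stop: the z moment jumped to 0.59 N m, sinking has stopped, and the drop was 10.2 mm. Now I'll back off, lift and go round to screw a.

send_rows:
  targets:
    - {"jaw":-1,"xyz":[0,0,-0.1],"yaw":-0.12}
    - {"jaw":-1,"xyz":[0,0,-0.2],"yaw":-0.25}
    - {"jaw":-1,"xyz":[0,0,-1.5],"yaw":-0.25}
    - {"jaw":-1,"xyz":[0,0,-5],"yaw":-0.25}
    - {"jaw":-1,"xyz":[0,0,-10],"yaw":-0.25}
    - {"jaw":-1,"xyz":[0,0,-14],"yaw":-0.25}
    - {"jaw":-1,"xyz":[0,0,-14],"yaw":-0.25}

```text
clock: 11.72
ee_pos: [650.8, -17.3, 273.2]
eef_rot: [-3.141, -0.013, -0.746]
wrist_force: [0.9, 0.1, -1.8]
width: 23.6
```

```bash
python3 -c "
from h import *
go([586,-42,275],0.3);go([510,110,275],1.1);go([467,266,275],1.936);go([515,275,275],1.936)"
```

```text
row [-3.08  6.21 -0.22] yaw -1.046 | now [650.8 -17.3 273.2] -0.746 j6 2.09
row [-18.97   0.21  -0.41] yaw -1.846 | now [650.8 -17.3 273.2] -0.746 j6 2.09
row [-32.72  -8.33  -0.58] yaw -2.682 | now [650.8 -17.3 273.2] -0.746 j6 2.09
row [-29.8  -12.25  -0.54] yaw -2.682 | now [650.8 -17.3 273.2] -0.746 j6 2.09
```

send_rows:
  targets:
    - {"jaw":-1,"xyz":[-2,4,-0.2],"yaw":-0.18}
    - {"jaw":-1,"xyz":[-3.1,6.2,-0.2],"yaw":-0.36}
    - {"jaw":-1,"xyz":[-3.1,6.2,-0.2],"yaw":-0.54}
    - {"jaw":-1,"xyz":[-8,4.2,-0.3],"yaw":-0.72}
    - {"jaw":-1,"xyz":[-13,2.2,-0.4],"yaw":-0.9}
    - {"jaw":-1,"xyz":[-19,0.2,-0.4],"yaw":-1.08}
    - {"jaw":-1,"xyz":[-24,-3,-0.5],"yaw":-1.26}
    - {"jaw":-1,"xyz":[-29,-6,-0.6],"yaw":-1.44}
    - {"jaw":-1,"xyz":[-32.7,-8.3,-0.6],"yaw":-1.62}
    - {"jaw":-1,"xyz":[-32.7,-8.3,-0.6],"yaw":-1.8}
    - {"jaw":-1,"xyz":[-32.7,-8.3,-0.6],"yaw":-1.98}
    - {"jaw":-1,"xyz":[-32.7,-8.3,-0.6],"yaw":-2.16}

```text
clock: 13.22
ee_pos: [466.5, 265.8, 274.5]
eef_rot: [3.132, 0.007, 1.418]
wrist_force: [-0.3, 0.4, -2.0]
width: 24.0
```

```bash
python3 -c "
from h import *
go([467,266,275],1.936);go([533.5,291,215],1.936)"
```

```text
row [ 0.03  0.05 -0.05] yaw -0.518 | now [466.5 265.8 274.5] 1.418 j6 0.43
row [3.55 6.18 5.99] yaw -0.518 | now [466.5 265.8 274.5] 1.418 j6 0.43
```

send_rows:
  targets:
    - {"jaw":-1,"xyz":[0,0,0],"yaw":-0.18}
    - {"jaw":-1,"xyz":[2,3,0],"yaw":-0.36}
    - {"jaw":-1,"xyz":[3.55,6.2,1],"yaw":-0.52}
    - {"jaw":-1,"xyz":[3.55,6.2,4],"yaw":-0.52}
    - {"jaw":-1,"xyz":[3.55,6.2,6],"yaw":-0.52}
    - {"jaw":-1,"xyz":[3.55,6.2,6],"yaw":-0.52}
    - {"jaw":-1,"xyz":[3.55,6.2,6],"yaw":-0.52}

```text
clock: 14.1
ee_pos: [533.8, 291.0, 215.7]
eef_rot: [3.135, 0.011, 1.937]
wrist_force: [-0.0, -0.2, -1.0]
width: 23.9
```

```bash
python3 -c "
from h import *
np.save('T6.npy',tool());T=tool()
go([533.5,291,215],1.936)
c=lambda p:(p-[220,110])*6
for y in(-9,9): print(c(proj('wrist',T[:3,:3]@[0,y,108]+T[:3,3],T)))
save('wrist','w6.png',(220,110,340,210),6)"
```

```text
row [ 0.01 -0.03  0.07] yaw 0.001 | now [533.8 291.  215.7] 1.937 j6 -0.08
[372.79385918 496.33290489]
[372.59952536 623.05859336]
```

View pics/w6.png

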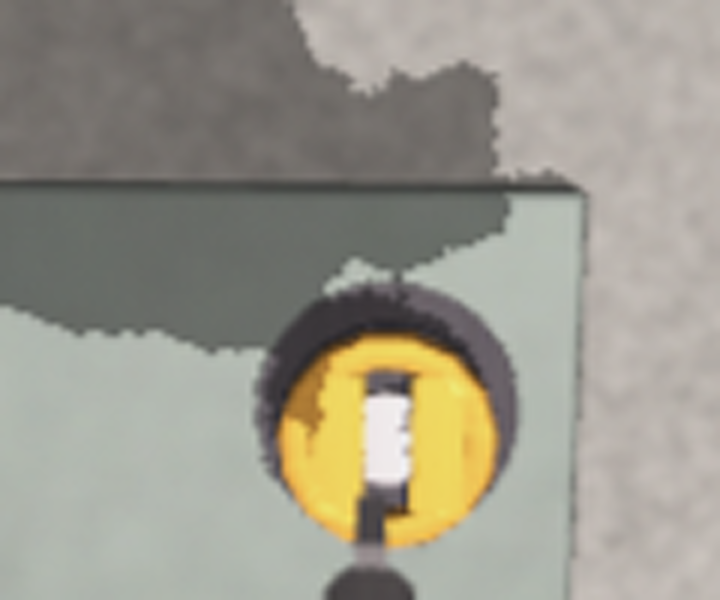

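```bash
python3 - <<'E'
from h import *
np.set_printoptions(precision=2,suppress=True)
T=np.load('T6.npy');T1=np.load('T1.npy')
for uv in((387,443),(388,440)):
    u=np.array(uv)/6+[220,110]
    for z in(33,36,39): p=onz('wrist',u,z,T); print(z,p,'tool',np.linalg.inv(T)@np.append(p,1))
c=lambda p:(p-[220,110])*6
for z in(33,36,39):
  for x in(0,2,4): # slot ends (tool frame y) given z
    o=T[:3,3]+T[:3,:3]@[2.5,x,0]; f=T[:3,1]*1; print(z,x,[c(proj('wrist',np.array([*(o+f*d)[:2],z]),T)) for d in(-12.5,-19,19)])
E
```

```text
33 [536.66 292.94  33.  ] tool [  2.76   2.2  182.73   1.  ]
36 [535.95 292.66  36.  ] tool [  2.72   1.45 179.72   1.  ]
39 [535.24 292.38  39.  ] tool [  2.69   0.71 176.72   1.  ]
33 [536.1  292.91  33.  ] tool [  2.93   1.66 182.72   1.  ]
36 [535.4  292.63  36.  ] tool [  2.89   0.92 179.72   1.  ]
39 [534.69 292.35  39.  ] tool [  2.85   0.18 176.71   1.  ]
33 0 [array([397.42, 352.53]), array([397.63, 314.58]), array([396.45, 529.93])]
33 2 [array([397.36, 364.11]), array([397.57, 326.31]), array([396.39, 540.84])]
33 4 [array([397.3 , 375.64]), array([397.5 , 337.99]), array([396.33, 551.71])]
36 0 [array([397.52, 356.15]), array([397.73, 317.89]), array([396.53, 534.94])]
36 2 [array([397.45, 367.82]), array([397.66, 329.71]), array([396.47, 545.94])]
36 4 [array([397.39, 379.45]), array([397.6 , 341.49]), array([396.4 , 556.89])]
39 0 [array([397.61, 359.83]), array([397.82, 321.26]), array([396.61, 540.04])]
39 2 [array([397.54, 371.6 ]), array([397.76, 333.18]), array([396.55, 551.12])]
39 4 [array([397.48, 383.32]), array([397.69, 345.05]), array([396.49, 562.16])]
```

send_rows:
  targets:
    - {"jaw":-1,"xyz":[0.3,0.15,2],"yaw":0}
    - {"jaw":-1,"xyz":[0.3,0.15,4.5],"yaw":0}
    - {"jaw":-1,"xyz":[0.3,0.15,6],"yaw":0}
    - {"jaw":-1,"xyz":[0.3,0.15,6.5],"yaw":0}
    - {"jaw":-1,"xyz":[0.3,0.15,6.7],"yaw":0}
    - {"jaw":-1,"xyz":[0.3,0.15,6.7],"yaw":0}

```text
clock: 14.9
ee_pos: [535.5, 294.0, 149.8]
eef_rot: [3.134, 0.011, 1.937]
wrist_force: [0.1, 0.5, -1.8]
width: 23.9
```

send_rows:
  targets:
    - {"jaw":-1,"xyz":[0,0,0.2],"yaw":0}
    - {"jaw":-1,"xyz":[0,0,0.4],"yaw":0}
    - {"jaw":-1,"xyz":[0,0,0.6],"yaw":0}
    - {"jaw":-1,"xyz":[0,0,0.8],"yaw":0}
    - {"jaw":-1,"xyz":[0,0,0.9],"yaw":0}
    - {"jaw":-1,"xyz":[0,0,0.9],"yaw":0}

```text
clock: 15.65
ee_pos: [535.5, 293.9, 140.7]
eef_rot: [3.134, 0.011, 1.937]
wrist_force: [0.3, 0.5, -1.7]
width: 24.0
```

```bash
python3 -c "
from h import *
s=robot.get_state();print(s['wrist_force'],s['moment'],s['width'])
go([533.5,291,140],1.936)
save('wrist','w7.png',(220,110,340,210),6)"
```

```text
[ 0.2695436   0.46777334 -1.74319348] [0.01450522 0.01568238 0.01237255] 23.979427368973464
row [-0.2  -0.29  0.07] yaw 0.001 | now [535.5 293.9 140.7] 1.937 j6 -0.07
```

View pics/w7.png

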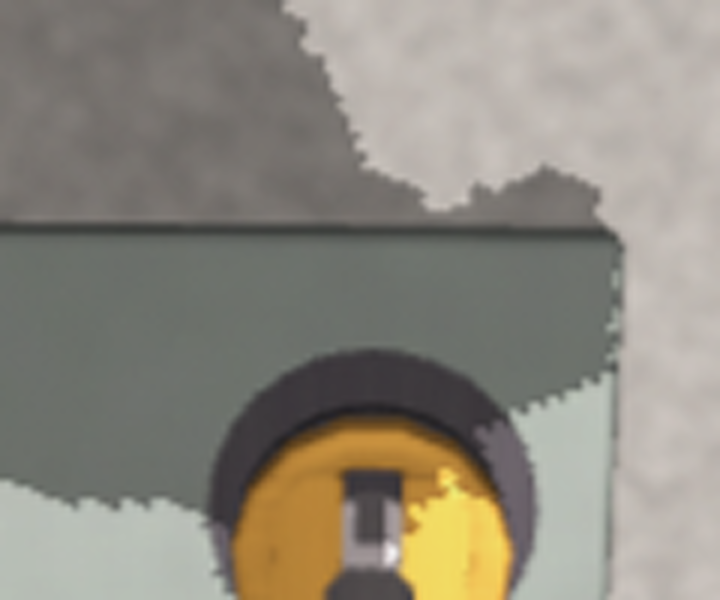

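send_rows:
  targets:
    - {"jaw":-1,"xyz":[0,0,0.15],"yaw":0}
    - {"jaw":-1,"xyz":[0,0,0.25],"yaw":0.1}
    - {"jaw":-1,"xyz":[0,0,0.3],"yaw":0.2}
    - {"jaw":-1,"xyz":[0,0,0.36],"yaw":0.32}
    - {"jaw":-1,"xyz":[0,0,0.42],"yaw":0.44}
    - {"jaw":-1,"xyz":[0,0,0.48],"yaw":0.56}
    - {"jaw":-1,"xyz":[0,0,0.54],"yaw":0.68}
    - {"jaw":-1,"xyz":[0,0,0.6],"yaw":0.8}
    - {"jaw":-1,"xyz":[0,0,0.66],"yaw":0.92}
    - {"jaw":-1,"xyz":[0,0,0.7],"yaw":1.0}
    - {"jaw":-1,"xyz":[0,0,0.7],"yaw":1.0}

```text
clock: 17.08
ee_pos: [536.6, 293.1, 136.3]
eef_rot: [3.125, -0.001, 0.936]
wrist_force: [-3.3, -5.3, 13.7]
width: 24.1
```

```bash
python3 -c "
from h import *
s=robot.get_state();print(s['wrist_force'],s['moment'],s['width'])
go([535.5,293.9,140],-.68)"
```

```text
[-3.33784222 -5.32178033 13.66464045] [-1.84303037  1.01896417  0.03896928] 24.12414292182574
row [ 0.   -0.13 -0.37] yaw 1.616 | now [536.6 293.1 136.3] 0.936 j6 0.93
```

send_rows:
  targets:
    - {"jaw":-1,"xyz":[-0.05,0,0.25],"yaw":0.12}
    - {"jaw":-1,"xyz":[-0.05,0,0.31],"yaw":0.24}
    - {"jaw":-1,"xyz":[-0.05,0,0.37],"yaw":0.36}
    - {"jaw":-1,"xyz":[-0.05,0,0.43],"yaw":0.48}
    - {"jaw":-1,"xyz":[-0.05,0,0.49],"yaw":0.6}
    - {"jaw":-1,"xyz":[-0.05,0,0.55],"yaw":0.72}
    - {"jaw":-1,"xyz":[-0.05,0,0.61],"yaw":0.84}
    - {"jaw":-1,"xyz":[-0.05,0,0.67],"yaw":0.96}
    - {"jaw":-1,"xyz":[-0.05,0,0.7],"yaw":1.0}
    - {"jaw":-1,"xyz":[-0.05,0,0.7],"yaw":1.0}

```text
clock: 18.32
ee_pos: [535.3, 291.9, 131.0]
eef_rot: [3.132, -0.014, -0.065]
wrist_force: [-9.1, -5.9, 15.4]
width: 23.7
```

```bash
python3 -c "
from h import *
s=robot.get_state();print(s['wrist_force'],s['moment'],s['width'])
go([535.5,293.9,140],-.68)"
```

```text
[-9.10698583 -5.91938681 15.40052209] [-1.65757898  3.08794568  0.03591534] 23.727957248916308
row [ 0.02 -0.19 -0.91] yaw 0.615 | now [535.3 291.9 131. ] -0.065 j6 1.93
```

send_rows:
  targets:
    - {"jaw":-1,"xyz":[-0.04,0.02,0.25],"yaw":0.12}
    - {"jaw":-1,"xyz":[-0.04,0.02,0.31],"yaw":0.24}
    - {"jaw":-1,"xyz":[-0.04,0.02,0.37],"yaw":0.36}
    - {"jaw":-1,"xyz":[-0.04,0.02,0.43],"yaw":0.48}
    - {"jaw":-1,"xyz":[-0.04,0.02,0.49],"yaw":0.58}
    - {"jaw":-1,"xyz":[-0.04,0.02,0.52],"yaw":0.64}
    - {"jaw":-1,"xyz":[-0.04,0.02,0.54],"yaw":0.7}
    - {"jaw":-1,"xyz":[-0.04,0.02,0.55],"yaw":0.75}
    - {"jaw":-1,"xyz":[-0.04,0.02,0.55],"yaw":0.8}
    - {"jaw":-1,"xyz":[-0.04,0.02,0.55],"yaw":0.8}

```text
clock: 19.58
ee_pos: [533.6, 292.5, 127.8]
eef_rot: [-3.139, -0.015, -0.864]
wrist_force: [-11.7, -0.0, 19.2]
width: 24.0
```

```bash
python3 -c "
from h import *
s=robot.get_state();print(s['wrist_force'],s['moment'],s['width'])
go([535.5,293.9,140],-.68)"
```

```text
[-11.6546249   -0.04824145  19.23385158] [0.02041483 3.80473051 0.26810759] 24.019831754542125
row [ 0.03 -0.24 -1.21] yaw -0.184 | now [533.6 292.5 127.8] -0.864 j6 2.73
```

send_rows:
  targets:
    - {"jaw":-1,"xyz":[0,0,0.15],"yaw":0.05}
    - {"jaw":-1,"xyz":[0,0,0.2],"yaw":0.1}
    - {"jaw":-1,"xyz":[0,0,0.2],"yaw":0.15}
    - {"jaw":-1,"xyz":[0,0,0.2],"yaw":0.15}

```text
clock: 20.08
ee_pos: [533.2, 292.9, 127.9]
eef_rot: [-3.136, -0.013, -1.014]
wrist_force: [-6.2, -0.9, 14.3]
width: 23.9
```

```bash
python3 -c "
from h import *
s=robot.get_state();print(s['wrist_force'],s['moment'],s['width'])
go([535.5,293.9,140],-.68)"
```

```text
[-6.16439586 -0.91795326 14.30466235] [-0.26083583  2.35292786  0.49619514] 23.919937062444703
row [ 0.05 -0.25 -1.21] yaw -0.334 | now [533.2 292.9 127.9] -1.014 j6 2.88
```

Both screws are at their stops, and both TCP heights ended at 127.9 mm. Now I'll take the driver back to its holder.

send_rows:
  targets:
    - {"jaw":-1,"xyz":[0,0,-0.1],"yaw":-0.12}
    - {"jaw":-1,"xyz":[0,0,-0.2],"yaw":-0.25}
    - {"jaw":-1,"xyz":[0,0,-1.5],"yaw":-0.25}
    - {"jaw":-1,"xyz":[0,0,-5],"yaw":-0.25}
    - {"jaw":-1,"xyz":[0,0,-10],"yaw":-0.25}
    - {"jaw":-1,"xyz":[0,0,-14.5],"yaw":-0.25}
    - {"jaw":-1,"xyz":[0,0,-14.5],"yaw":-0.25}

```text
clock: 20.95
ee_pos: [533.2, 294.7, 278.4]
eef_rot: [-3.132, -0.018, -0.767]
wrist_force: [0.1, 0.1, -1.2]
width: 23.9
```

```bash
python3 -c "
from h import *
go([467,266,272],0);go([448,-37,272],1.494)"
```

```text
row [-2.78  6.67  0.53] yaw -0.767 | now [533.2 294.7 278.4] -0.767 j6 2.63
row [16.87 29.81  0.68] yaw -2.261 | now [533.2 294.7 278.4] -0.767 j6 2.63
```

send_rows:
  targets:
    - {"jaw":-1,"xyz":[-1.5,4,0.5],"yaw":-0.18}
    - {"jaw":-1,"xyz":[-2.8,6.7,0.5],"yaw":-0.36}
    - {"jaw":-1,"xyz":[-2.8,6.7,0.5],"yaw":-0.54}
    - {"jaw":-1,"xyz":[0,10,0.5],"yaw":-0.72}
    - {"jaw":-1,"xyz":[3,14,0.6],"yaw":-0.9}
    - {"jaw":-1,"xyz":[6,18,0.6],"yaw":-1.08}
    - {"jaw":-1,"xyz":[10,22,0.6],"yaw":-1.26}
    - {"jaw":-1,"xyz":[14,26,0.6],"yaw":-1.44}
    - {"jaw":-1,"xyz":[16.9,29.8,0.7],"yaw":-1.62}
    - {"jaw":-1,"xyz":[16.9,29.8,0.7],"yaw":-1.8}
    - {"jaw":-1,"xyz":[16.9,29.8,0.7],"yaw":-1.98}
    - {"jaw":-1,"xyz":[16.9,29.8,0.7],"yaw":-2.16}

```text
clock: 22.45
ee_pos: [448.0, -37.4, 271.4]
eef_rot: [3.122, 0.001, 1.34]
wrist_force: [0.9, -0.3, -1.2]
width: 24.0
```

```bash
python3 -c "
from h import *
go([448,-37,235],1.494)"
```

```text
row [ 0.05 -0.09  3.64] yaw -0.154 | now [448.  -37.4 271.4] 1.34 j6 -0.15
```

send_rows:
  targets:
    - {"jaw":-1,"xyz":[0,0,2],"yaw":-0.15}
    - {"jaw":-1,"xyz":[0,0,4],"yaw":-0.15}
    - {"jaw":-1,"xyz":[0,0,4],"yaw":-0.15}
    - {"jaw":-1,"xyz":[0,0,4],"yaw":-0.15}

```text
clock: 22.95
ee_pos: [448.8, -37.7, 232.0]
eef_rot: [3.122, 0.004, 1.489]
wrist_force: [0.0, -0.8, -1.5]
width: 23.9
```

```bash
python3 -c "
from h import *
T=tool();np.save('T8.npy',T);print(T[:3,3],T[:3,:3]@[0,0,108]+T[:3,3])
go([448,-37,235],1.494)
c=lambda p:(p-[220,110])*6
for y in(-9,9): print(c(proj('wrist',T[:3,:3]@[0,y,108]+T[:3,3],T)))
print(c(proj('wrist',np.array([448,-37,100]),T)))
save('wrist','w8.png',(220,110,340,210),6)"
```

```text
[448.84982371 -37.69918547 231.98444893] [450.96388186 -38.34372901 124.00706555]
row [ 0.06 -0.08 -0.3 ] yaw -0.005 | now [448.8 -37.7 232. ] 1.489 j6 -0.3
[370.01140491 493.44540947]
[369.87540975 620.29832315]
[377.72578917 485.90409318]
```

View pics/w8.png

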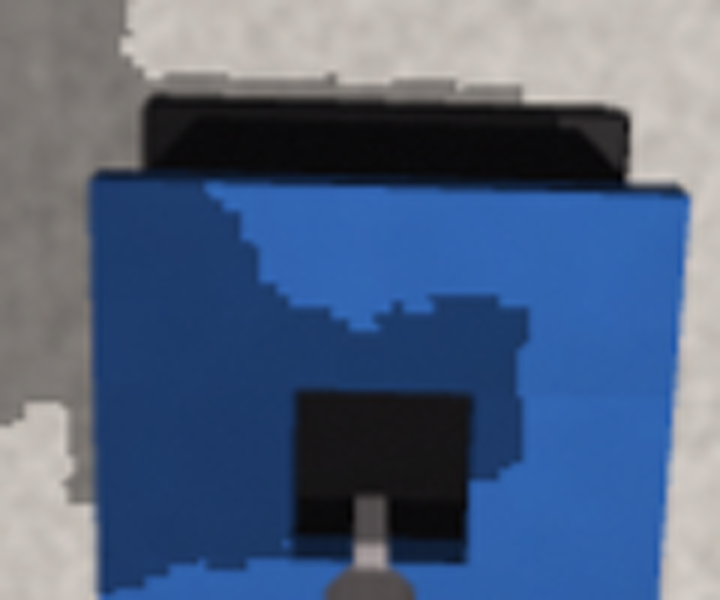

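Crop: the hole spans x 295–471 and y 393–560, centred at about (382,476). The blade is at x=371.

```bash
python3 - <<'E'
from h import *
np.set_printoptions(precision=2,suppress=True)
T=np.load('T8.npy')
Q=[]
for uv in((296,392),(471,395),(466,562),(292,558)):
    p=onz('wrist',np.array(uv)/6+[220,110],100,T); q=np.linalg.inv(T)@np.append(p,1);Q.append(q[:3]); print(p,q[:3])
print(np.mean(Q,0))
E
```

```text
[432.99 -47.64 100.  ] [-10.63 -17.63 131.71]
[435.46 -22.5  100.  ] [ 14.63 -17.22 131.6 ]
[460.79 -24.85 100.  ] [ 14.35   8.21 132.11]
[458.09 -50.58 100.  ] [-11.51   7.62 132.21]
[  1.71  -4.75 131.91]
```

send_rows:
  targets:
    - {"jaw":-1,"xyz":[0.16,-0.45,0],"yaw":0}
    - {"jaw":-1,"xyz":[0.16,-0.45,1],"yaw":0}
    - {"jaw":-1,"xyz":[0.16,-0.45,3],"yaw":0}
    - {"jaw":-1,"xyz":[0.16,-0.45,5],"yaw":0}
    - {"jaw":-1,"xyz":[0.16,-0.45,7],"yaw":0}
    - {"jaw":-1,"xyz":[0.16,-0.45,9],"yaw":0}
    - {"jaw":-1,"xyz":[0.16,-0.45,10.5],"yaw":0}
    - {"jaw":-1,"xyz":[0.16,-0.45,10.9],"yaw":0}
    - {"jaw":-1,"xyz":[0.16,-0.45,10.9],"yaw":0}

```text
clock: 24.12
ee_pos: [446.9, -36.5, 123.3]
eef_rot: [3.121, 0.005, 1.489]
wrist_force: [-0.2, 0.3, -1.2]
width: 24.1
```

send_rows:
  targets:
    - {"jaw":-1,"xyz":[0,0,0.2],"yaw":0}
    - {"jaw":-1,"xyz":[0,0,0.4],"yaw":0}
    - {"jaw":-1,"xyz":[0,0,0.5],"yaw":0}
    - {"jaw":-1,"xyz":[0,0,0.5],"yaw":0}

```text
clock: 24.62
ee_pos: [447.1, -36.6, 118.3]
eef_rot: [3.121, 0.005, 1.489]
wrist_force: [0.3, 0.1, -2.3]
width: 23.8
```

```bash
python3 -c "
from h import *
s=robot.get_state();print(s['wrist_force'],s['moment'],s['width'])
go([447,-36.5,117.8],1.494)"
```

```text
[ 0.2854247   0.13486331 -2.30883068] [0.05099065 0.03658689 0.02055319] 23.775229087229263
row [ 0.01 -0.01  0.05] yaw -0.005 | now [447.1 -36.6 118.3] 1.489 j6 -0.29
```

send_rows:
  targets:
    - {"jaw":-1,"xyz":[0,0,0.15],"yaw":0}
    - {"jaw":-1,"xyz":[0,0,0.25],"yaw":0}
    - {"jaw":-1,"xyz":[0,0,0.25],"yaw":0}

```text
clock: 25.0
ee_pos: [447.4, -36.6, 118.0]
eef_rot: [3.12, 0.005, 1.49]
wrist_force: [-6.5, 2.6, 17.7]
width: 23.9
```

Contact: the collar rests on the top. I'll release and lift.

send_rows:
  targets:
    - {"jaw":-1,"xyz":[0,0,-0.1],"yaw":0}
    - {"jaw":0.3,"xyz":[0,0,-0.1],"yaw":0}
    - {"jaw":0.8,"xyz":[0,0,-0.1],"yaw":0}
    - {"jaw":1,"xyz":[0,0,-0.1],"yaw":0}
    - {"jaw":1,"xyz":[0,0,-0.5],"yaw":0}
    - {"jaw":1,"xyz":[0,0,-4],"yaw":0}
    - {"jaw":1,"xyz":[0,0,-9],"yaw":0}
    - {"jaw":1,"xyz":[0,0,-14],"yaw":0}
    - {"jaw":1,"xyz":[0,0,-17],"yaw":0}
    - {"jaw":1,"xyz":[0,0,-17],"yaw":0}

```text
clock: 26.25
ee_pos: [444.7, -35.8, 290.6]
eef_rot: [3.116, 0.006, 1.49]
wrist_force: [-0.3, -0.7, 0.6]
width: 85.3
```

```bash
python3 -c "
from h import *
go([440,-250,290],1.2)"
```

```text
row [-21.38   1.26   0.22] yaw 0.29 | now [444.7 -35.8 290.6] 1.49 j6 -0.3
```

send_rows:
  targets:
    - {"jaw":1,"xyz":[-5,0.3,0],"yaw":0.1}
    - {"jaw":1,"xyz":[-10,0.6,0],"yaw":0.2}
    - {"jaw":1,"xyz":[-16,1,0],"yaw":0.29}
    - {"jaw":1,"xyz":[-21.4,1.3,0],"yaw":0.29}
    - {"jaw":1,"xyz":[-21.4,1.3,0],"yaw":0.29}
    - {"jaw":1,"xyz":[-21.4,1.3,0],"yaw":0.29}

```text
clock: 27.0
ee_pos: [440.0, -249.7, 291.4]
eef_rot: [3.116, -0.002, 1.199]
wrist_force: [0.5, 0.5, 0.5]
width: 85.1
```

```bash
python3 - <<'E'
from h import *
T=tool();np.save('T9.npy',T);print(T[:3,3],robot.get_state()['eef_rot'])
save('wrist','w9.png');save('top','t9.png')
w=cv2.imread('pics/raw_w9.png');t=cv2.imread('pics/raw_t9.png')
m=np.zeros((600,800,3),np.uint8)
m[:420,:560]=w
m[:180,560:800]=cv2.resize(t,(240,180))
m[180:420,560:800]=cv2.resize(t[150:310,130:290],(240,240)) # holder & hanger region
m[420:600,:]=0
k=t[200:320,290:560]; m[420:600,:405]=cv2.resize(k,(405,180))
k=t[250:400,50:300]; m[420:600,410:710]=cv2.resize(k,(300,180))
cv2.imwrite('pics/m9.png',m)
E
```

```text
[ 439.9808537  -249.70270141  291.41941556] [ 3.11639333e+00 -2.27585614e-03  1.19924535e+00]
```

View pics/m9.png

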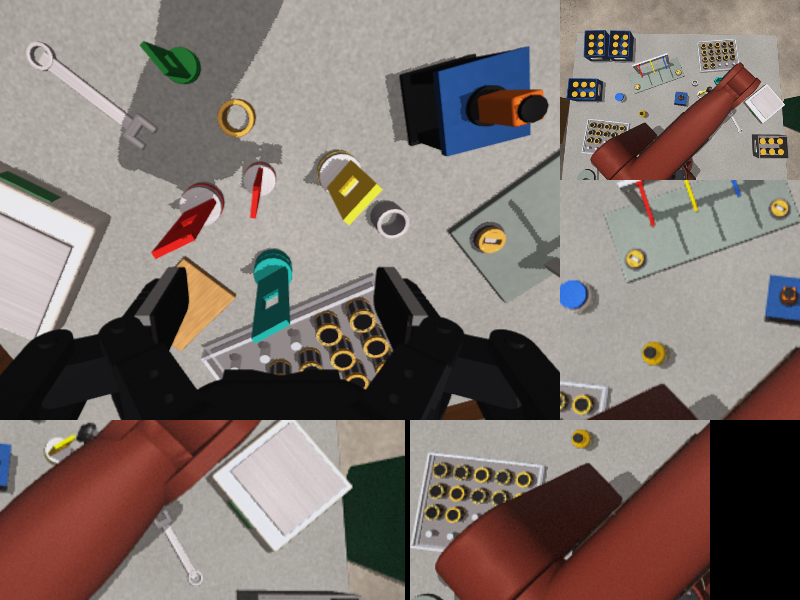

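The driver stands in its holder, and both screws appear in the top view. The larger red gauge is at wrist (190,215), the small red at (257,190) and the yellow at (348,190). There is no blue gauge anywhere within reach. I'll take one close crop to choose and measure.

```bash
python3 - <<'E'
from h import *
im=cv2.imread('pics/raw_w9.png')[140:270,140:400]
cv2.imwrite('pics/c9.png',cv2.resize(im,None,fx=3,fy=3,interpolation=cv2.INTER_CUBIC))
E
```

```text
(no output)
```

View pics/c9.png

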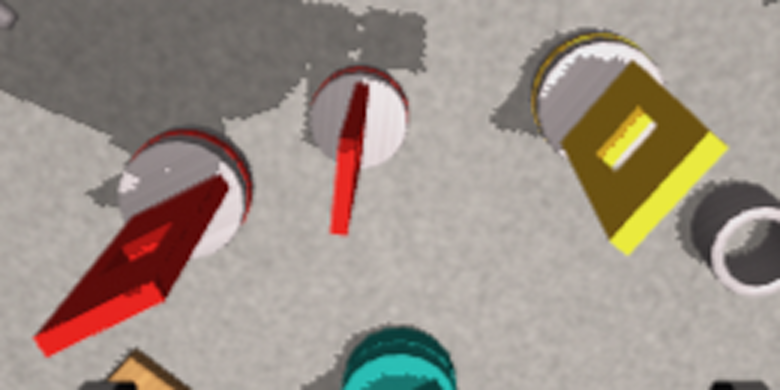

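Crop: the larger red gauge's top-face corners are (35,338), (45,357), (166,299) and (157,280). The yellow's are (612,238), (628,255), (728,148) and (711,131). The red one left of centre is clearly larger than the one at (360,140).

```bash
python3 - <<'E'
from h import *
np.set_printoptions(precision=1,suppress=True)
T=np.load('T9.npy')
for n,P,pl in(('red',[(35,338),(45,357),(166,299),(157,280)],(181,190)),('yel',[(612,238),(628,255),(728,148),(711,131)],(600,95))):
    Q=np.array([onz('wrist',np.array(p)/3+140,145,T) for p in P]);c=Q.mean(0)
    l=(Q[2]+Q[3]-Q[0]-Q[1])/2
    print(n,c,'len',np.linalg.norm(l),'ydir',np.arctan2(l[1],l[0]),'plug',onz('wrist',np.array(pl)/3+140,30,T))
    # height from second view (T1/top)
for n,p,t in(('yel',np.mean([(612,238),(628,255),(728,148),(711,131)],0),(474,307)),('red',np.mean([(35,338),(45,357),(166,299),(157,280)],0),(562,320))):
    print(n,tri([ray('wrist',p/3+140,T),ray('top',np.array(t)/1.42)]))
go([476,-187,200],1.2)
E
```

```text
red [ 458.4 -370.3  145. ] len 47.09679619743884 ydir 1.6623124242621483 plug [ 453.4 -368.1   30. ]
yel [ 484.6 -184.1  145. ] len 45.328051629737 ydir 2.0982937045591257 plug [ 479.6 -184.    30. ]
yel (array([ 473.8, -185.8,  167.7]), [np.float64(1.2555039399143124), np.float64(1.255503939914224)])
red (array([ 451. , -362. ,  162.9]), [np.float64(1.830905911394692), np.float64(1.8309059113946704)])
row [7.1 0.8 9.2] yaw 0.001 | now [ 440.4 -249.   292.1] 1.201 j6 -0.41
```

```bash
python3 - <<'E'
from h import *
go([482,-185,215],2.098);go([482,-185,108],2.098)
E
```

```text
row [7.46 1.36 7.76] yaw -0.897 | now [ 440.4 -249.   292.1] 1.201 j6 -0.41
row [ 7.44  1.08 18.46] yaw -0.897 | now [ 440.4 -249.   292.1] 1.201 j6 -0.41
```

send_rows:
  targets:
    - {"jaw":1,"xyz":[3,0.5,2],"yaw":-0.18}
    - {"jaw":1,"xyz":[5,1,4],"yaw":-0.36}
    - {"jaw":1,"xyz":[7.5,1.4,6],"yaw":-0.54}
    - {"jaw":1,"xyz":[7.5,1.4,6],"yaw":-0.72}
    - {"jaw":1,"xyz":[7.5,1.4,6],"yaw":-0.9}
    - {"jaw":1,"xyz":[7.5,1.4,6],"yaw":-0.9}
    - {"jaw":1,"xyz":[7.5,1.4,6],"yaw":-0.9}

```text
clock: 27.98
ee_pos: [482.1, -184.1, 232.7]
eef_rot: [3.124, 0.02, 2.098]
wrist_force: [-0.1, -0.4, -1.0]
width: 85.7
```

```bash
python3 -c "
from h import *
T=tool();np.save('T10.npy',T);print(robot.get_state()['eef_rot'])
go([482,-185,108],2.098)
save('wrist','w10.png',(180,180,400,400),2.7)"
```

```text
[3.12364209 0.01977971 2.09764703]
row [ 0.18 -0.28 12.47] yaw -0.0 | now [ 482.1 -184.1  232.7] 2.098 j6 -1.15
```

View pics/w10.png

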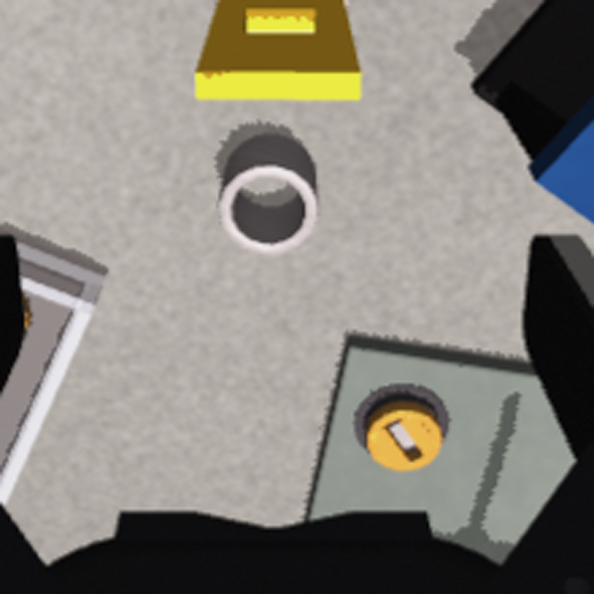

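Crop: the yellow top face spans (196,72)–(360,99), level with the jaws, centred at (278,86).

```bash
python3 - <<'E'
from h import *
np.set_printoptions(precision=1,suppress=True)
T=np.load('T10.npy')
p=onz('wrist',np.array([278,86])/2.7+180,145,T); print(p,np.linalg.inv(T)@np.append(p,1))
T0=np.load('T1.npy'); q=np.array([278,86])/2.7+180
print(tri([ray('wrist',q,T),ray('wrist',np.array([211,355])/1.42,T0)]))
T9=np.load('T9.npy')
print(tri([ray('wrist',q,T),ray('wrist',np.array([670,193])/3+140,T9)]))
E
```

```text
[ 484.3 -184.3  145. ] [ 0.5  0.2 87.8  1. ]
(array([ 483.9, -184.5,  146. ]), [np.float64(0.043030809911732644), np.float64(0.04303080991184)])
(array([ 486.8, -183.1,  137.1]), [np.float64(0.11001572693483429), np.float64(0.11001572693476022)])
```

send_rows:
  targets:
    - {"jaw":1,"xyz":[0.05,0,3],"yaw":0}
    - {"jaw":1,"xyz":[0.05,0,6],"yaw":0}
    - {"jaw":1,"xyz":[0.05,0,9],"yaw":0}
    - {"jaw":1,"xyz":[0.05,0,11],"yaw":0}
    - {"jaw":1,"xyz":[0.05,0,12.4],"yaw":0}
    - {"jaw":1,"xyz":[0.05,0,12.4],"yaw":0}
    - {"jaw":-1,"xyz":[0.05,0,12.4],"yaw":0}
    - {"jaw":-1,"xyz":[0.05,0,12.4],"yaw":0}
    - {"jaw":-1,"xyz":[0.05,0,12.4],"yaw":0}
    - {"jaw":-1,"xyz":[0.05,0,12.4],"yaw":0}
    - {"jaw":-1,"xyz":[0.05,0,12.4],"yaw":0}
  newtons: 70

```text
clock: 29.4
ee_pos: [485.3, -184.7, 110.0]
eef_rot: [3.123, 0.02, 2.098]
wrist_force: [-2.0, 3.0, 6.4]
width: 44.8
```

```bash
python3 - <<'E'
from h import *
np.set_printoptions(precision=1,suppress=True)
s=robot.get_state();print(s['wrist_force'],s['width'],s['ee_pos'])
# hanger frame from screws (b: 652.3,-16.3 ; a: 536,292.8)
a=np.array([536,292.8]);b=np.array([652.5,-16.3]);d=a-b;L=np.linalg.norm(d);d/=L
x=np.array([d[1],-d[0]]);yaw=np.arctan2(x[1],x[0]);o=(a+b)/2+40*x
print('L',L,'yaw',yaw,'o',o)
for n,y in(('red',85),('yel',0),('blue',-85)):
    for xx in(10,-36): print(n,xx,o+xx*x+y*d)
for n,p in(('rtip',(272,255)),('ytip',(313,241)),('btip',(354,227))): print(n,onz('top',np.array(p)/1.42,210))
E
```

```text
[-2.   3.   6.4] 44.76375365482095 [ 485.3 -184.7  110. ]
L 330.32568776890486 yaw 0.3604359771675163 o [631.7 152.4]
red 10 [611.1 235.4]
red -36 [568.  219.2]
yel 10 [641.  155.9]
yel -36 [598.  139.7]
blue 10 [671.   76.3]
blue -36 [628.   60.1]
rtip [564.6 218.3 210. ]
ytip [594.2 138.6 210. ]
btip [624.   58.1 210. ]
```

send_rows:
  targets:
    - {"jaw":-1,"xyz":[0,0,-2],"yaw":0}
    - {"jaw":-1,"xyz":[0,0,-6],"yaw":0}
    - {"jaw":-1,"xyz":[0,0,-11],"yaw":0}
    - {"jaw":-1,"xyz":[0,0,-16],"yaw":0}
    - {"jaw":-1,"xyz":[0,0,-18.5],"yaw":0}
    - {"jaw":-1,"xyz":[0,0,-18.5],"yaw":0}

```text
clock: 30.15
ee_pos: [481.2, -183.8, 296.9]
eef_rot: [3.121, 0.024, 2.098]
wrist_force: [0.6, 0.7, -3.7]
width: 44.8
```

```bash
python3 - <<'E'
from h import *
s=robot.get_state();print(s['wrist_force'],s['width'],s['eef_rot'])
go([529,114,292],1.931)
E
```

```text
[ 0.57929919  0.65351429 -3.74929881] 44.76042379396783 [3.12137327 0.02361107 2.09808947]
row [23.33 19.11  0.32] yaw 0.167 | now [ 481.2 -183.8  296.9] 2.098 j6 -1.15
```

send_rows:
  targets:
    - {"jaw":-1,"xyz":[3,2.5,0],"yaw":0}
    - {"jaw":-1,"xyz":[6,5,0],"yaw":0.04}
    - {"jaw":-1,"xyz":[10,8,0.1],"yaw":0.08}
    - {"jaw":-1,"xyz":[14,11.5,0.2],"yaw":0.12}
    - {"jaw":-1,"xyz":[18,14.7,0.3],"yaw":0.17}
    - {"jaw":-1,"xyz":[21,17.2,0.3],"yaw":0.17}
    - {"jaw":-1,"xyz":[23,18.8,0.3],"yaw":0.17}
    - {"jaw":-1,"xyz":[23.3,19.1,0.3],"yaw":0.17}
    - {"jaw":-1,"xyz":[23.3,19.1,0.3],"yaw":0.17}

```text
clock: 31.28
ee_pos: [528.7, 113.4, 291.0]
eef_rot: [3.119, 0.019, 1.928]
wrist_force: [-0.2, 0.5, -2.8]
width: 45.0
```

```bash
python3 - <<'E'
from h import *
s=robot.get_state();print(s['wrist_force'],s['width'],s['eef_rot'])
go([529,114,222],1.931);go([640,156,222],1.931)
E
```

```text
[-0.22332804  0.51125728 -2.77083042] 44.95516274299356 [3.1194303  0.01946539 1.9284628 ]
row [ 0.17 -0.1   6.9 ] yaw -0.003 | now [528.7 113.4 291. ] 1.928 j6 -0.38
row [ 0.22 11.76  7.16] yaw -0.003 | now [528.7 113.4 291. ] 1.928 j6 -0.38
```

send_rows:
  targets:
    - {"jaw":-1,"xyz":[0.2,0,3],"yaw":0}
    - {"jaw":-1,"xyz":[0.2,-0.1,6],"yaw":0}
    - {"jaw":-1,"xyz":[0.2,-0.1,6.9],"yaw":0}
    - {"jaw":-1,"xyz":[0.2,-0.1,6.9],"yaw":0}
    - {"jaw":-1,"xyz":[0.2,2,6.95],"yaw":0}
    - {"jaw":-1,"xyz":[0.2,4,7],"yaw":0}
    - {"jaw":-1,"xyz":[0.2,6,7],"yaw":0}
    - {"jaw":-1,"xyz":[0.2,7.5,7.05],"yaw":0}
    - {"jaw":-1,"xyz":[0.2,8.8,7.05],"yaw":0}
    - {"jaw":-1,"xyz":[0.2,8.8,7.05],"yaw":0}

```text
clock: 32.52
ee_pos: [613.2, 145.3, 223.6]
eef_rot: [3.118, 0.02, 1.928]
wrist_force: [-1.0, -0.6, -2.0]
width: 44.9
```

```bash
python3 - <<'E'
from h import *
s=robot.get_state();print(s['wrist_force'],s['moment'],s['width'],s['eef_rot'])
go([640,156,222],1.931)
w=robot.get_image('side')[:,:,::-1]
k=cv2.resize(w[120:260,200:360].copy(),None,fx=3.6,fy=3.6,interpolation=cv2.INTER_CUBIC)
cv2.imwrite('pics/s11.png',k)
E
```

```text
[-0.97574458 -0.60167207 -1.95268262] [-0.01113912  0.04395113  0.01421936] 44.92626162696734 [3.11806063 0.01998838 1.92836989]
row [0.07 2.88 0.22] yaw -0.003 | now [613.2 145.3 223.6] 1.928 j6 -0.33
```

View pics/s11.png

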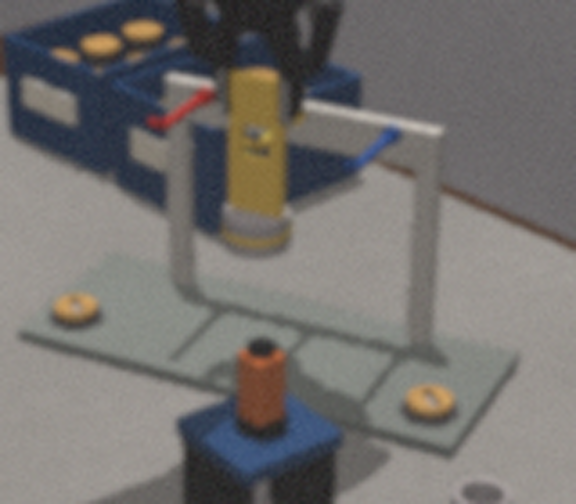

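The side view shows the yellow gauge with the peg's tip coming through its eye at (257,140), and the driver upright in its holder. I'll go on in and lower.

send_rows:
  targets:
    - {"jaw":-1,"xyz":[0.05,1.3,0.1],"yaw":0}
    - {"jaw":-1,"xyz":[0.05,2.4,0.15],"yaw":0}
    - {"jaw":-1,"xyz":[0.05,2.6,0.2],"yaw":0}
    - {"jaw":-1,"xyz":[0.05,2.6,0.6],"yaw":0}
    - {"jaw":-1,"xyz":[0.05,2.6,1.0],"yaw":0}
    - {"jaw":-1,"xyz":[0.05,2.6,1.3],"yaw":0}
    - {"jaw":-1,"xyz":[0.05,2.6,1.3],"yaw":0}

```text
clock: 33.45
ee_pos: [636.9, 154.6, 210.7]
eef_rot: [3.119, 0.02, 1.928]
wrist_force: [-0.0, -0.4, -2.2]
width: 44.7
```

send_rows:
  targets:
    - {"jaw":-1,"xyz":[0,0,0.15],"yaw":0}
    - {"jaw":-1,"xyz":[0,0,0.3],"yaw":0}
    - {"jaw":-1,"xyz":[0,0,0.3],"yaw":0}

```text
clock: 33.83
ee_pos: [637.1, 154.6, 207.9]
eef_rot: [3.119, 0.02, 1.928]
wrist_force: [-0.2, 0.1, -1.4]
width: 44.6
```

send_rows:
  targets:
    - {"jaw":-1,"xyz":[0,0,0.15],"yaw":0}
    - {"jaw":-1,"xyz":[0,0,0.25],"yaw":0}
    - {"jaw":-1,"xyz":[0,0,0.25],"yaw":0}

```text
clock: 34.2
ee_pos: [637.3, 154.6, 207.5]
eef_rot: [3.117, 0.021, 1.929]
wrist_force: [-5.9, -0.5, 9.7]
width: 44.5
```

Contact came at 207.5 mm, as expected. I'll unload, open and lift off.

send_rows:
  targets:
    - {"jaw":-1,"xyz":[0,0,-0.15],"yaw":0}
    - {"jaw":0.2,"xyz":[0,0,-0.15],"yaw":0}
    - {"jaw":0.4,"xyz":[0,0,-0.15],"yaw":0}
    - {"jaw":0.6,"xyz":[0,0,-0.15],"yaw":0}
    - {"jaw":0.6,"xyz":[0,0,-1],"yaw":0}
    - {"jaw":0.6,"xyz":[0,0,-3],"yaw":0}
    - {"jaw":0.6,"xyz":[0,0,-6],"yaw":0}
    - {"jaw":0.6,"xyz":[0,0,-9],"yaw":0}
    - {"jaw":0.6,"xyz":[0,0,-9],"yaw":0}

```text
clock: 35.33
ee_pos: [635.6, 155.6, 301.0]
eef_rot: [3.112, 0.022, 1.928]
wrist_force: [-0.3, -0.0, 0.6]
width: 68.3
```

```bash
python3 - <<'E'
from h import *
s=robot.get_state();print(s['wrist_force'],s['width'],s['eef_rot'])
go([500,60,290],1.931);go([480,-200,290],1.662);go([457,-370,225],1.662)
E
```

```text
[-0.2617629  -0.04495352  0.55564286] 68.32076383310373 [3.11226324 0.0219875  1.92843017]
row [ -4.19 -16.08   0.72] yaw -0.003 | now [635.6 155.6 301. ] 1.928 j6 -0.31
row [-27.84 -27.06   0.92] yaw 0.266 | now [635.6 155.6 301. ] 1.928 j6 -0.31
row [-42.81 -35.37   7.51] yaw 0.266 | now [635.6 155.6 301. ] 1.928 j6 -0.31
```

send_rows:
  targets:
    - {"jaw":0.6,"xyz":[-1.5,-5,0.2],"yaw":0}
    - {"jaw":0.6,"xyz":[-3,-11,0.5],"yaw":0}
    - {"jaw":1,"xyz":[-5,-16,0.7],"yaw":0}
    - {"jaw":1,"xyz":[-10,-18.5,0.7],"yaw":0.05}
    - {"jaw":1,"xyz":[-16,-21,0.8],"yaw":0.1}
    - {"jaw":1,"xyz":[-22,-24,0.8],"yaw":0.15}
    - {"jaw":1,"xyz":[-28,-27,0.9],"yaw":0.2}
    - {"jaw":1,"xyz":[-33,-30,1],"yaw":0.25}
    - {"jaw":1,"xyz":[-38,-33,3],"yaw":0.27}
    - {"jaw":1,"xyz":[-42.8,-35.4,6],"yaw":0.27}
    - {"jaw":1,"xyz":[-42.8,-35.4,7],"yaw":0.27}
    - {"jaw":1,"xyz":[-42.8,-35.4,7],"yaw":0.27}

```text
clock: 36.83
ee_pos: [455.9, -369.3, 228.5]
eef_rot: [3.109, 0.011, 1.658]
wrist_force: [-0.4, -0.2, 0.2]
width: 85.4
```

```bash
python3 - <<'E'
from h import *
np.set_printoptions(precision=1,suppress=True)
T=tool();np.save('T12.npy',T);print(robot.get_state()['eef_rot'])
go([457,-370,108],1.662)
save('wrist','w12.png')
im=cv2.imread('pics/raw_w12.png')
h=cv2.cvtColor(im,cv2.COLOR_BGR2HSV)
# bright red top face
m=(((h[...,0]<8)|(h[...,0]>172))&(h[...,1]>170)&(h[...,2]>185)).astype(np.uint8)
n,l,st,c=cv2.connectedComponentsWithStats(m)
for i in range(1,n):
    if st[i,4]>60:
        r=cv2.minAreaRect(np.argwhere(l==i)[:,::-1].astype(np.float32)); p=onz('wrist',r[0],145,T)
        b=cv2.boxPoints(r); Q=np.array([onz('wrist',q,145,T) for q in b]); e=[np.linalg.norm(Q[k]-Q[k-1]) for k in(1,2)]
        k=1 if e[0]>e[1] else 2; d=Q[k]-Q[k-1]
        print(st[i],r,p,np.linalg.inv(T)@np.append(p,1),'edges',e,'dir',np.arctan2(d[1],d[0]))
E
```

```text
[3.1 0.  1.7]
row [ 0.1 -0.3 12.1] yaw -0.004 | now [ 455.9 -369.3  228.5] 1.658 j6 -1.0
[363 178  13  16  72] ((368.2600402832031, 185.3200225830078), (4.400000095367432, 17.40000343322754), 36.869895935058594) [ 432.  -310.2  145. ] [ 61.8 -21.4  82.2   1. ] edges [np.float64(12.235369317035968), np.float64(3.304350201927753)] dir 2.666641389729915
[368 184  31  36 278] ((383.3966064453125, 202.12799072265625), (6.582578659057617, 42.487552642822266), 38.92754364013672) [ 443.6 -297.   145. ] [74.  -8.7 82.5  1. ] edges [np.float64(30.464076012430304), np.float64(5.061146114643291)] dir 2.6481637623380827
[269 186  25   4  62] ((281.0, 187.5), (3.0, 24.0), 90.0) [ 439.3 -372.4  145. ] [ -0.7 -19.6  83.    1. ] edges [np.float64(17.266678346984122), np.float64(2.249385688199535)] dir 1.6612129707640126
[262 207  50  10 365] ((286.5, 211.5), (9.0, 49.0), 90.0) [ 457.3 -366.7  145. ] [ 3.4 -1.1 83.5  1. ] edges [np.float64(36.067465740550084), np.float64(7.115334080272983)] dir 1.6619746988097086
```

```bash
python3 - <<'E'
from h import *
im=cv2.imread('pics/raw_w12.png')
for r in(209,212,214): print(r,[tuple(int(v) for v in im[r,c,::-1]) for c in range(240,324,4)])
E
```

```text
209 [(171, 165, 160), (173, 167, 162), (169, 163, 158), (163, 22, 20), (163, 23, 19), (162, 23, 19), (163, 23, 19), (163, 23, 20), (215, 36, 31), (215, 37, 31), (163, 23, 19), (163, 23, 20), (163, 23, 19), (211, 36, 31), (215, 37, 32), (215, 37, 32), (227, 41, 36), (227, 42, 35), (192, 146, 140), (175, 169, 163), (173, 167, 160)]
212 [(169, 163, 159), (175, 169, 163), (170, 164, 159), (163, 23, 19), (163, 23, 20), (163, 24, 21), (163, 23, 20), (227, 40, 34), (227, 40, 34), (227, 40, 34), (227, 40, 34), (227, 41, 34), (227, 41, 35), (227, 41, 35), (227, 41, 35), (227, 41, 36), (227, 41, 35), (227, 40, 34), (186, 141, 136), (174, 168, 162), (176, 170, 165)]
214 [(170, 164, 160), (172, 167, 161), (169, 163, 158), (163, 22, 20), (163, 22, 19), (163, 23, 20), (201, 33, 28), (227, 40, 35), (227, 41, 35), (227, 39, 33), (227, 41, 35), (227, 40, 35), (227, 40, 34), (226, 40, 34), (227, 40, 34), (227, 40, 34), (227, 41, 35), (226, 40, 34), (190, 144, 139), (176, 169, 164), (180, 174, 168)]
```

send_rows:
  targets:
    - {"jaw":1,"xyz":[-0.05,-0.1,3],"yaw":0}
    - {"jaw":1,"xyz":[-0.05,-0.1,6],"yaw":0}
    - {"jaw":1,"xyz":[-0.05,-0.1,9],"yaw":0}
    - {"jaw":1,"xyz":[-0.05,-0.1,11],"yaw":0}
    - {"jaw":1,"xyz":[-0.05,-0.1,12],"yaw":0}
    - {"jaw":1,"xyz":[-0.05,-0.1,12],"yaw":0}
    - {"jaw":-1,"xyz":[-0.05,-0.1,12],"yaw":0}
    - {"jaw":-1,"xyz":[-0.05,-0.1,12],"yaw":0}
    - {"jaw":-1,"xyz":[-0.05,-0.1,12],"yaw":0}
    - {"jaw":-1,"xyz":[-0.05,-0.1,12],"yaw":0}
    - {"jaw":-1,"xyz":[-0.05,-0.1,12],"yaw":0}
  newtons: 70

```text
clock: 38.25
ee_pos: [460.3, -371.0, 111.2]
eef_rot: [3.106, 0.013, 1.659]
wrist_force: [0.2, 1.4, 5.2]
width: 44.4
```

send_rows:
  targets:
    - {"jaw":-1,"xyz":[0,0,-2],"yaw":0}
    - {"jaw":-1,"xyz":[0,0,-6],"yaw":0}
    - {"jaw":-1,"xyz":[0,0,-11],"yaw":0}
    - {"jaw":-1,"xyz":[0,0,-16],"yaw":0}
    - {"jaw":-1,"xyz":[0,0,-18.5],"yaw":0}
    - {"jaw":-1,"xyz":[0,0,-18.5],"yaw":0}

```text
clock: 39.0
ee_pos: [454.0, -370.0, 299.2]
eef_rot: [3.104, 0.017, 1.659]
wrist_force: [-0.2, -0.4, -2.5]
width: 44.4
```

```bash
python3 - <<'E'
from h import *
s=robot.get_state();print(s['wrist_force'],s['width'],s['eef_rot'])
go([500,-40,295],1.931);go([440,100,295],1.931);go([499,192,292],1.931)
E
```

```text
[-0.23195779 -0.3983341  -2.52372962] 44.39313518765079 [3.104116   0.01732762 1.65884752]
row [32.47  7.48  0.14] yaw -0.272 | now [ 454.  -370.   299.2] 1.659 j6 -1.01
row [46.94  2.75 -0.29] yaw -0.272 | now [ 454.  -370.   299.2] 1.659 j6 -1.01
row [55.59  9.42  0.11] yaw -0.272 | now [ 454.  -370.   299.2] 1.659 j6 -1.01
```

send_rows:
  targets:
    - {"jaw":-1,"xyz":[3,1,-0.2],"yaw":0}
    - {"jaw":-1,"xyz":[8,3,-0.3],"yaw":-0.03}
    - {"jaw":-1,"xyz":[14,5,-0.3],"yaw":-0.06}
    - {"jaw":-1,"xyz":[20,6.5,-0.3],"yaw":-0.1}
    - {"jaw":-1,"xyz":[26,7.5,-0.3],"yaw":-0.14}
    - {"jaw":-1,"xyz":[32,8,-0.3],"yaw":-0.18}
    - {"jaw":-1,"xyz":[38,8.2,-0.2],"yaw":-0.22}
    - {"jaw":-1,"xyz":[44,8.6,-0.2],"yaw":-0.26}
    - {"jaw":-1,"xyz":[50,9,0],"yaw":-0.27}
    - {"jaw":-1,"xyz":[54,9.3,0],"yaw":-0.27}
    - {"jaw":-1,"xyz":[55.6,9.4,0],"yaw":-0.27}
    - {"jaw":-1,"xyz":[55.6,9.4,0],"yaw":-0.27}

```text
clock: 40.5
ee_pos: [498.3, 192.4, 292.1]
eef_rot: [3.112, 0.027, 1.93]
wrist_force: [-0.3, 0.1, -1.7]
width: 44.7
```

```bash
python3 - <<'E'
from h import *
s=robot.get_state();print(s['wrist_force'],s['width'],s['eef_rot'])
go([499,193,223.5],1.931);go([582,224,224],1.931);go([608,234,224],1.931)
E
```

```text
[-0.26332171  0.06280918 -1.73733601] 44.71489497045838 [3.11177111 0.02665985 1.93018575]
row [ 0.21 -0.11  6.86] yaw -0.001 | now [498.3 192.4 292.1] 1.93 j6 -0.23
row [0.19 8.74 7.07] yaw -0.001 | now [498.3 192.4 292.1] 1.93 j6 -0.23
row [ 0.22 11.53  7.16] yaw -0.001 | now [498.3 192.4 292.1] 1.93 j6 -0.23
```

send_rows:
  targets:
    - {"jaw":-1,"xyz":[0.2,0,3],"yaw":0}
    - {"jaw":-1,"xyz":[0.2,-0.1,6],"yaw":0}
    - {"jaw":-1,"xyz":[0.2,-0.1,6.9],"yaw":0}
    - {"jaw":-1,"xyz":[0.2,-0.1,6.9],"yaw":0}
    - {"jaw":-1,"xyz":[0.2,2,6.95],"yaw":0}
    - {"jaw":-1,"xyz":[0.2,4,7],"yaw":0}
    - {"jaw":-1,"xyz":[0.2,6,7],"yaw":0}
    - {"jaw":-1,"xyz":[0.2,7.5,7.05],"yaw":0}
    - {"jaw":-1,"xyz":[0.2,8.8,7.05],"yaw":0}
    - {"jaw":-1,"xyz":[0.2,8.8,7.05],"yaw":0}

```text
clock: 41.75
ee_pos: [583.5, 224.1, 225.4]
eef_rot: [3.11, 0.027, 1.93]
wrist_force: [-0.4, 0.5, -1.8]
width: 44.7
```

```bash
python3 - <<'E'
from h import *
s=robot.get_state();print(s['wrist_force'],s['moment'],s['width'],s['eef_rot'])
go([608,234,224],1.931)
E
```

```text
[-0.40150158  0.47297918 -1.76256348] [ 0.06410269  0.05544393 -0.0024724 ] 44.737095369340906 [3.11033099 0.02701134 1.9298216 ]
row [0.07 2.64 0.22] yaw -0.001 | now [583.5 224.1 225.4] 1.93 j6 -0.19
```

send_rows:
  targets:
    - {"jaw":-1,"xyz":[0.05,1.3,0.1],"yaw":0}
    - {"jaw":-1,"xyz":[0.05,2.3,0.15],"yaw":0}
    - {"jaw":-1,"xyz":[0.05,2.5,0.2],"yaw":0}
    - {"jaw":-1,"xyz":[0.05,2.5,0.6],"yaw":0}
    - {"jaw":-1,"xyz":[0.05,2.5,1.0],"yaw":0}
    - {"jaw":-1,"xyz":[0.05,2.5,1.4],"yaw":0}
    - {"jaw":-1,"xyz":[0.05,2.5,1.4],"yaw":0}

```text
clock: 42.62
ee_pos: [606.9, 233.0, 211.6]
eef_rot: [3.111, 0.027, 1.93]
wrist_force: [1.1, 0.8, -1.3]
width: 44.8
```

send_rows:
  targets:
    - {"jaw":-1,"xyz":[0,0,0.15],"yaw":0}
    - {"jaw":-1,"xyz":[0,0,0.3],"yaw":0}
    - {"jaw":-1,"xyz":[0,0,0.4],"yaw":0}
    - {"jaw":-1,"xyz":[0,0,0.4],"yaw":0}

```text
clock: 43.12
ee_pos: [607.2, 233.0, 208.9]
eef_rot: [3.11, 0.027, 1.93]
wrist_force: [-3.2, -0.9, 6.1]
width: 44.9
```

send_rows:
  targets:
    - {"jaw":-1,"xyz":[0,0,-0.1],"yaw":0}
    - {"jaw":0.2,"xyz":[0,0,-0.1],"yaw":0}
    - {"jaw":0.4,"xyz":[0,0,-0.1],"yaw":0}
    - {"jaw":0.6,"xyz":[0,0,-0.1],"yaw":0}
    - {"jaw":0.6,"xyz":[0,0,-1],"yaw":0}
    - {"jaw":0.6,"xyz":[0,0,-3],"yaw":0}
    - {"jaw":0.6,"xyz":[0,0,-6],"yaw":0}
    - {"jaw":0.6,"xyz":[0,0,-9],"yaw":0}
    - {"jaw":0.6,"xyz":[0,0,-9],"yaw":0}
    - {"jaw":0.6,"xyz":[0,-6,-9],"yaw":0}
    - {"jaw":0.6,"xyz":[0,-12,-9],"yaw":0}
    - {"jaw":0.6,"xyz":[0,-15,-9],"yaw":0}

```text
clock: 44.62
ee_pos: [461.0, 181.0, 293.2]
eef_rot: [3.111, 0.027, 1.93]
wrist_force: [0.1, 0.5, 0.5]
width: 68.2
```

```bash
python3 - <<'E'
from h import *
s=robot.get_state();print(s['wrist_force'],s['width'],s['ee_pos'])
go([400,250,300],1.9)
E
```

```text
[0.0610522 0.4686291 0.4823178] 68.2009943805981 [460.95322829 180.97019883 293.2168999 ]
row [ 8.58 -3.25 -1.01] yaw 0.03 | now [461.  181.  293.2] 1.93 j6 -0.24
```

```bash
python3 - <<'E'
from h import *
S=robot.get_image('side')[:,:,::-1];Tp=robot.get_image('top')[:,:,::-1];W=robot.get_image('wrist')[:,:,::-1]
m=np.zeros((600,800,3),np.uint8)
m[:300,:400]=cv2.resize(S,(400,300))
m[:300,400:]=cv2.resize(Tp,(400,300))
m[300:,:400]=cv2.resize(S[120:270,180:380],(400,300),interpolation=cv2.INTER_CUBIC)
m[300:,400:]=cv2.resize(W,(400,300))
cv2.imwrite('pics/final.png',m)
E
```

```text
(no output)
```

View pics/final.png

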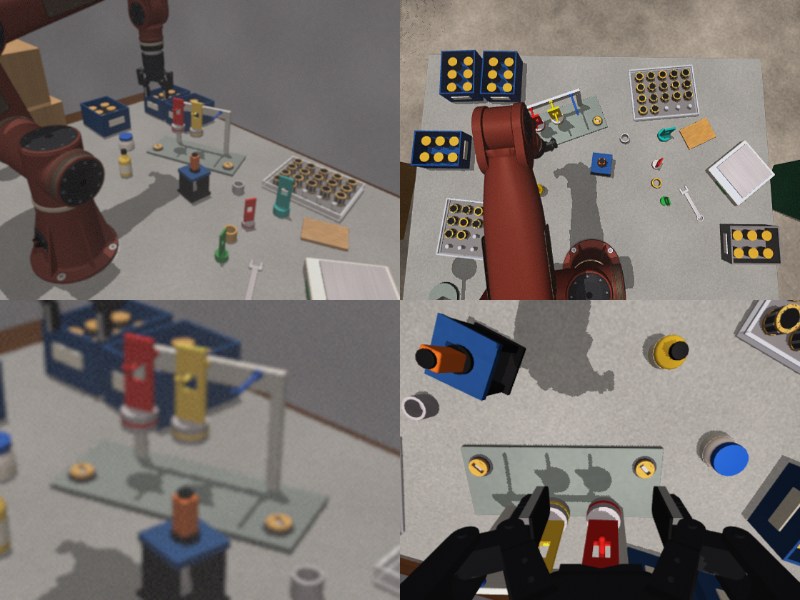

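The final mosaic shows both gauges hanging upright on the pegs of their own colour. The driver is upright in its holder, both screws sit low, and nothing else has moved. No blue gauge is on the bench. I'll let it settle for a second, then hand in.

send_rows:
  targets:
    - {"jaw":0.6,"xyz":[0,-3,0],"yaw":0}
    - {"jaw":0.6,"xyz":[0,-3,0],"yaw":0}
    - {"jaw":0.6,"xyz":[0,-3,0],"yaw":0}
    - {"jaw":0.6,"xyz":[0,-3,0],"yaw":0}
    - {"jaw":0.6,"xyz":[0,-3,0],"yaw":0}
    - {"jaw":0.6,"xyz":[0,-3,0],"yaw":0}
    - {"jaw":0.6,"xyz":[0,-3,0],"yaw":0}
    - {"jaw":0.6,"xyz":[0,-3,0],"yaw":0}

```text
clock: 45.78
ee_pos: [434.6, 170.8, 293.2]
eef_rot: [3.109, 0.027, 1.93]
wrist_force: [-0.7, -0.5, 0.2]
width: 68.4
```

```bash
python3 - <<'E'
from h import *
print(robot.get_state()['wrist_force'],robot.get_state()['clock']); print(robot.job_done())
E
```

```text
[-0.73999387 -0.453164    0.16763143] 45.775
the job is handed in; nothing more can be done
None
```

I drove both screws home, put the driver back upright in its holder, then hung the yellow and the larger red gauge on their own pegs. The job was handed in at 45.8 s; the hand-in gives no verdict.

- **Screws:** at the end of each turn the torque rose to 0.5–0.6 N m, the screw stopped sinking, and both tool heights ended at 127.9 mm.
- **Gauges:** each eye came down on its peg at the expected height, and the last side and wrist views show both hanging upright.
- **Blue gauge:** I saw none in any view, so I took it as absent.
- **Rest of the bench:** the driver stands upright in its holder, the look-alikes and bystanders that are in view stand where they were, and the gripper is clear of everything.
- **Disagreements:** the top camera placed the gauge tops up to about 1 cm away from the wrist camera's reading, so I went by the wrist camera. The tool also picked up a tilt of about 0.04 rad along the way, which did no harm.

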